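Load the dip tank: fit the standpipe, hang the frames, let the carrier down by the pawl

ROBOT

A 6-joint arm with a two-finger parallel gripper is mounted at the origin on a cart in front of the work surface, level with it; the furniture and walls round the work are solid. World frame = base frame: x ahead of the robot, y to its left, z up, the work surface at z = 0. Lengths are in mm, angles in rad, forces in N, time in s.
With the tool pointing down it reaches from about 400 to 925 mm from the base axis. Payload 12.5 kg.
Tool frame: the origin (TCP) lies between the finger pads; the fingertips stand 14 mm ahead of it and the grasp point (between the pads) lies 5 mm behind it; x points along the fingers, y is the direction in which the jaws open and shut, and the axes are right-handed (so a half turn about x gives the same grasp; the last joint's range is limited). The gripper opens to 95 mm and grips with 3 to 60 N. Pads are 20 mm wide; open, the fingers measure 119 mm over their backs; the gripper's body (75 mm by 180 mm) begins 59 mm behind the grasp point.
Start: joints at [-1.425, 0.491, 1.559, -0, 1.092, -0.106], TCP at [155.739, -605.302, 228.661] pointing down, gripper open.
Joint ranges: [-3.1, 3.1], [-0.84, 2.19], [0.05, 2.79], [-1.13, 4.28], [0.06, 2.93], [-2.69, 2.69]. Speed limits (rad/s): [2.22, 2.22, 2.79, 3.14, 3.14, 3.14].

INTERFACE

Orientations are given as [roll, pitch, yaw] about the fixed x, y, z axes, in that order (R = Rz(yaw) Ry(pitch) Rx(roll)).
In Python, from cell import env, cams gives the robot as it stands.
- The arm moves only by the tool carry_out, never from a script. Its arguments are lists of equal length, an entry for each row: "grip": the closure, from -1 (fully open) to 1 (shut); "linear": the shift along the tool's x, y, z scaled (see below), a list of three; "turn": the turn about the tool's x scaled (see below). In form: {"grip": [grip, ...], "linear": [[tx, ty, tz], ...], "turn": [turn, ...]}. A call has 1 to 5 rows; each row shifts and turns the commanded pose from where the row before left it, along the tool's axes as they then stand; what a row does not reach is not made up. The controller multiplies each number of a shift by 0.5 m and each number of a turn by 180 degrees. A row lasts 1/10 s, in which the tool goes at most 50 mm and 8.59 degrees, less where a joint would pass 70% of its speed; a pose out of reach is approached as far as the arm can. A call with a number of a shift or a turn outside -1 to 1 is refused whole. A call with a gripper value outside its range is refused whole. The fingers move at their own pace and stop on an object; the grip force is fixed at half the most. Time passes only in rows, so rows that do not move let the fingers close. It gives the time, the measured TCP pose, the force and the opening at its end, in the units of the state.
- env.state(): the state, without advancing time (a new reading comes with each control period).
- cams.read_camera(name): name is "side" or "top"; returns the picture (400x640x3 uint8, blue, green, red); there is no depth.
- cams.camera_info(name): a dict with "fx", "fy", "cx", "cy" (pixels), "dist" ([k1, k2, p1, p2, k3] as OpenCV has them; the pictures are not rectified), "view" (4x4, takes a point from world to camera coordinates). Camera axes: x right, y down, z forward; pixel columns grow to the right and rows downward; lengths in mm; the calibration is good to about 2 mm. A picture is of the moment at which its call begins. camera_info takes no time and is no camera call.
- env.job_done(): hands the job in, once; it reports no verdict.
The state is a dict: "t": time; "joints": joint angles; "qvel": joint speeds; "tau": joint torques, N m; "eef_pos": TCP position; "tcp_rot": TCP orientation; "ft_force": force on the tool from outside, world axes, zero at the start; "moment": the same for the moment, N m; "opening": opening from 0.0 (shut) to 1.0 (fully open).
Only numpy, scipy, OpenCV 4.12 (cv2) and the standard library are available. Lean on these libraries where they do the work, as an engineer would, in place of code of your own. Each camera call takes 0.05 s, during which the arm holds its last target. There are 200 camera calls.

TASK

Get the dip tank ready for a soak: push the overflow standpipe fully down onto the drain spigot in the tank floor and hang every bare frame from the rack on the raised carrier bar, the bar passing through the frame's opening, one frame to a bay between the black spacer blocks. Only when all that is done, lift the ratchet pawl clear and hold it up so that the crank turns back slowly and the load sinks under its own weight all the way down into the tank, then let the pawl drop back onto the ratchet wheel. Leave the thinner bottle and the tan ink cup alone.

Things in the scene. Friction and masses are not known exactly. Their poses are not given: they have to be found in the camera images.
- frame_0_mid (a point): centre of the opening of a bare aluminium frame (rectangular loop): 150 mm wide (its y), 120 tall (z), 14 thick (x), members 30 wide, so the opening is 90 x 60 mm; 0.12 kg. The point is 60 mm below the frame's top edge, 30 mm below its top member's underside. It starts upright in a rack slot. 3 or all 4 of the frames are there; absent ones read None
- frame_1_mid (a point): centre of the opening of a bare aluminium frame (rectangular loop): 150 mm wide (its y), 120 tall (z), 14 thick (x), members 30 wide, so the opening is 90 x 60 mm; 0.12 kg. The point is 60 mm below the frame's top edge, 30 mm below its top member's underside. It starts upright in a rack slot. 3 or all 4 of the frames are there; absent ones read None
- frame_2_mid (a point): centre of the opening of a bare aluminium frame (rectangular loop): 150 mm wide (its y), 120 tall (z), 14 thick (x), members 30 wide, so the opening is 90 x 60 mm; 0.12 kg. The point is 60 mm below the frame's top edge, 30 mm below its top member's underside. It starts upright in a rack slot. 3 or all 4 of the frames are there; absent ones read None
- frame_3_mid (a point): centre of the opening of a bare aluminium frame (rectangular loop): 150 mm wide (its y), 120 tall (z), 14 thick (x), members 30 wide, so the opening is 90 x 60 mm; 0.12 kg. The point is 60 mm below the frame's top edge, 30 mm below its top member's underside. It starts upright in a rack slot. 3 or all 4 of the frames are there; absent ones read None
- bar_top (a point): middle of the top face of the carrier's hanging bar (steel, along this point's y, 24 mm wide in x, 20 mm tall); z up; moves with the carrier, 251 mm above the bench when raised. Its free end, where frames are threaded on, is at y = -107 mm. A hung frame has its opening's centre 30 mm below this height. The pawl holds the raised bar against pressing down
- bay_mid (a point): same point as bar_top. Five black spacer blocks sit round the bar at y = -96, -48, 0, +48 and +96 mm: 14 mm long (y), 34 mm wide (x), 28 mm tall, 4 mm proud of the bar above and below. They leave four bays 34 mm long, middles at y = -72, -24, +24 and +72 mm. From y = +130 to +196 mm a leg, arm and rack mast rise 56 mm above the bar's top
- spigot_base (a point): centre of the foot of the drain spigot on the tank's inner floor, 6 mm above the bench; axes as bar_top (it lies 145 mm to the -x side of the bar). The spigot is an upright black stub, 29 mm in diameter, 35 mm high, with a tapered top
- dip_station: grey open tank with the lift stand at its +y end; origin on the bench under the middle of the bar, axes as bar_top. Tank inside: x -190 to +95 mm, y -133 to +157 mm; walls 6 mm, rim 148 mm above the bench. Lift stand: y 163 to 300 mm, x -110 to +120 mm, 235 mm high. Hung frames clear the rim by 13 mm when raised and are wholly inside when lowered
- standpipe_mid (a point): point half-way up the axis of the rigid dark grey standpipe: a tube 41 mm outside and 33 mm inside diameter, 135 mm long, with a foot flange 64 mm in diameter and 18 mm high at the bottom; 0.16 kg. It starts upright on the bench. z points up along the tube
- standpipe_foot (a point): centre of the standpipe's underside, 67.5 mm below standpipe_mid. Fully home it lies on spigot_base, the foot flat on the tank floor
- pawl_pin (a point): middle of the pawl's red lifting pin: a horizontal round bar, 13 mm in diameter, 52 mm long, along bar_top's x, its free end (17 mm end button) towards the robot, so it is pinched from above across y. About 216 mm above the bench; it swings up on a 125 mm radius about pawl_pivot
- pawl_pivot (a point): point on the pawl's pivot axis (along x), level with the middle of the pin along that axis; with the pawl down the pin lies 125 mm towards +y of it and 6 mm higher
- pawl (a joint): pawl angle (rad): 0 to 0.11 resting on the ratchet wheel, above about 0.13 clear of the teeth, at most 0.6; positive lifts the pin. It takes 2 to 6 N at the pin. Released, a spring and its weight drop it back and it catches the next tooth (every 9 mm of travel)
- carrier (a joint): how far the carrier has come down (m): 0 raised, 0.141 fully down. A damper brakes it: with the pawl held clear it sinks by itself at 0.02 to 0.03 m/s (some 5 to 7 s in all)
- crank (a joint): crank angle (rad), 0 when raised; geared to the carrier by rack and pinion, it turns 1 rad for every 18 mm the carrier sinks (7.83 rad when fully down). The crank is on the far side of the lift stand
- thinner: white bottle with a red cap, 78 mm wide, 178 mm tall, a bystander; origin under its centre
- tan_cup: brown ink cup with a purple lid, 108 mm wide, 94 mm tall, a bystander; origin under its centre
- frame_rack: slotted timber rack on the bench, 270 mm long (its x), 130 mm wide (y), 38 mm tall; origin under its centre. Four slots, 18 mm wide and 28 mm deep, lie across it at x = -87, -29, +29 and +87 mm; frames stand in them, plane across x, resting 10 mm above the bench and sticking out 10 mm each side
Things that resemble listed ones, but are neither listed nor needed, are in the scene too. What is shaped like the part that bears frame_3_mid but yellow is not meant.

How it is judged:
By the outcome, as a careful person would: the job done as asked, in the order asked, and still so for the second after the job is handed in, with the robot touching nothing.
Of frame_0, frame_1, frame_2, frame_3 only 3 to 4 are there at a start; the rules pass over those that are not, and their reading is None.
At some moment in a run one of standpipe may be knocked a few centimetres aside while the robot is not near it.
Once in a run the grip may slacken for a moment while it holds something.
It also fails if it takes over 210 s, if anything falls off the work surface, if the arm or the gripper's body presses on something with over 40 N, if the wrist force passes 120 N, or if a joint passes its speed limit or range.

## Working session

There is one attempt and no reset: what is moved stays moved. The work goes in short steps, Python scripts to look and compute and a tool call to move; the robot and the scene stay as the last step left them, time stands still between calls to the robot, and variables do not carry over. Pictures are saved under pics/ and viewed, about 12 in all and at most 16, crops included, and the job is handed in when it is done.

Besides the shell and the picture viewer there is one more tool, called after "Emit:" as a command line: name --pt "numbers of a row" for each row, then --argument value for the rest. carry_out: Moves the arm, as the interface text tells. Shifts and turns lie within -1 to 1; 1 stands for 0.5 m of shift or 180 degrees of turn. Its arguments: {"type":"object","properties":{"grip":{"type":"array"},"linear":{"type":"array"},"turn":{"type":"array"}},"required":["grip","linear","turn"]}

```bash
ls; mkdir -p pics; python3 - <<'E'
from cell import env,cams
import cv2,numpy as np
np.set_printoptions(suppress=True,precision=3)
print(env.state())
for n in("side","top"):
    im=cams.read_camera(n);cv2.imwrite(f"pics/{n}0.png",im);print(n,cams.camera_info(n))
E
```

```text
pics
{'t': 0.0, 'joints': array([-1.425,  0.492,  1.559, -0.   ,  1.092, -0.106]), 'qvel': array([-0.   ,  0.   ,  0.   , -0.   ,  0.001, -0.001]), 'tau': array([ -0.003, -61.264, -25.818,   0.069,   0.048,  -0.   ]), 'eef_pos': array([ 155.727, -605.055,  228.071]), 'tcp_rot': array([-1.654,  1.57 ,  1.74 ]), 'ft_force': array([-0.185, -0.013,  0.051]), 'moment': array([-0.005, -0.014,  0.019]), 'opening': 1.0016941282820053}
side {'fx': 442.52943711956254, 'fy': 442.52943711956254, 'cx': 318.8013347739241, 'cy': 202.9354537024565, 'dist': array([-0.097,  0.   ,  0.   ,  0.   ,  0.   ]), 'view': array([[   0.977,   -0.213,   -0.013, -543.642],
       [  -0.138,   -0.583,   -0.801,  192.353],
       [   0.163,    0.784,   -0.599, 1813.525],
       [   0.   ,    0.   ,    0.   ,    1.   ]])}
top {'fx': 513.7077040325704, 'fy': 513.7077040325704, 'cx': 321.1882428362021, 'cy': 194.23102474381443, 'dist': array([0.02, 0.  , 0.  , 0.  , 0.  ]), 'view': array([[   0.363,   -0.932,    0.013, -217.014],
       [  -0.726,   -0.292,   -0.623,  514.234],
       [   0.584,    0.217,   -0.782, 1636.464],
       [   0.   ,    0.   ,    0.   ,    1.   ]])}
```

View pics/side0.png

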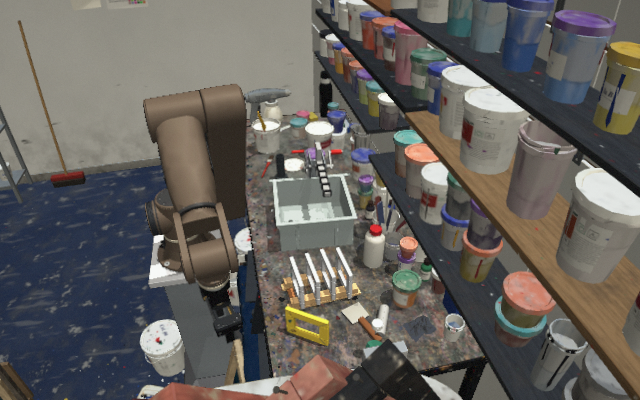

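View pics/top0.png

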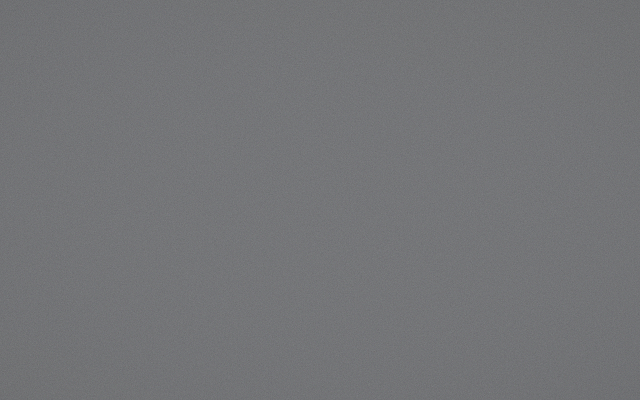

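The side view shows the tank (~315,215), four bare frames in the rack (~320,278), a yellow decoy frame (307,325), and the thinner (374,245). The top view is blank grey, so I'll retry it and enlarge the side view.

```bash
python3 - <<'E'
from cell import env,cams
import cv2,numpy as np
im=cams.read_camera("top");print(im.std(axis=(0,1)),im.mean())
cv2.imwrite("pics/top1.png",im)
im=cams.read_camera("side")
c=im[85:345,230:450];cv2.imwrite("pics/side1.png",cv2.resize(c,None,fx=2.3*1.0,fy=2.3,interpolation=cv2.INTER_CUBIC))
E
```

```text
[2.72352518 2.71901531 2.69067489] 116.97987890625
```

View pics/side1.png

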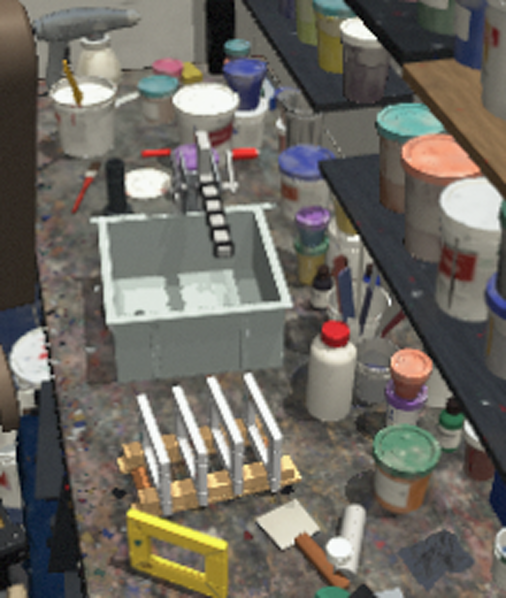

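```bash
cat > h.py <<'E'
from cell import env,cams
import cv2,numpy as np
np.set_printoptions(suppress=True,precision=3)
I=cams.camera_info("side")
K=np.array([[I["fx"],0,I["cx"]],[0,I["fy"],I["cy"]],[0,0,1]]);D=I["dist"];V=I["view"];R=V[:3,:3];T=V[:3,3];C=-R.T@T
def proj(P):
    return cv2.projectPoints(np.float64(P).reshape(-1,3),cv2.Rodrigues(R)[0],T,K,D)[0].reshape(-1,2)
def ray(uv):
    p=cv2.undistortPoints(np.float64(uv).reshape(-1,1,2),K,D).reshape(-1,2)
    return np.c_[p,np.ones(len(p))]@R
def onz(uv,z):
    d=ray(uv);return C+d*((z-C[2])/d[:,2])[:,None]
def shot(name,box,f):
    im=cams.read_camera("side");x0,y0,x1,y1=box
    cv2.imwrite(f"pics/{name}.png",cv2.resize(im[y0:y1,x0:x1],None,fx=f,fy=f,interpolation=cv2.INTER_CUBIC));return im
E
python3 - <<'E'
from h import *
print(C, np.linalg.norm(R,axis=1))
It=cams.camera_info("top");print("topC",-It["view"][:3,:3].T@It["view"][:3,3],It["view"][2,:3])
f=lambda a:np.array(a)/2.3+[230,85]
print("rim",onz(f([[105,322],[292,303],[270,207],[97,215]]),148))
print("pipe foot",onz(f([[116,212]]),0),"top",onz(f([[116,160]]),135))
print("frames tops near corner",onz(f([[165,470],[203,462],[240,455],[278,448]]),70))
print("frametop far",onz(f([[142,400],[178,390],[213,380],[248,378]]),130))
im=shot("tank",(262,135,362,255),5)
im=cv2.imread("pics/side0.png");c=im[235:345,275:375];cv2.imwrite("pics/rack.png",cv2.resize(c,None,fx=5.4,fy=5.4,interpolation=cv2.INTER_CUBIC))
E
```

```text
[  262.089 -1425.556  1233.094] [1. 1. 1.]
topC [-503.335 -407.182 1603.248] [ 0.584  0.217 -0.782]
rim [[ 365.408 -105.435  148.   ]
 [ 683.871 -127.98   148.   ]
 [ 726.084  169.102  148.   ]
 [ 394.505  219.581  148.   ]]
pipe foot [[454.965 446.005  -0.   ]] top [[462.712 439.478 135.   ]]
frames tops near corner [[ 413.179 -381.618   70.   ]
 [ 472.897 -378.584   70.   ]
 [ 531.496 -377.29    70.   ]
 [ 592.396 -376.436   70.   ]]
frametop far [[ 397.11  -285.263  130.   ]
 [ 455.943 -275.791  130.   ]
 [ 514.439 -265.829  130.   ]
 [ 569.567 -273.938  130.   ]]
```

View pics/tank.png

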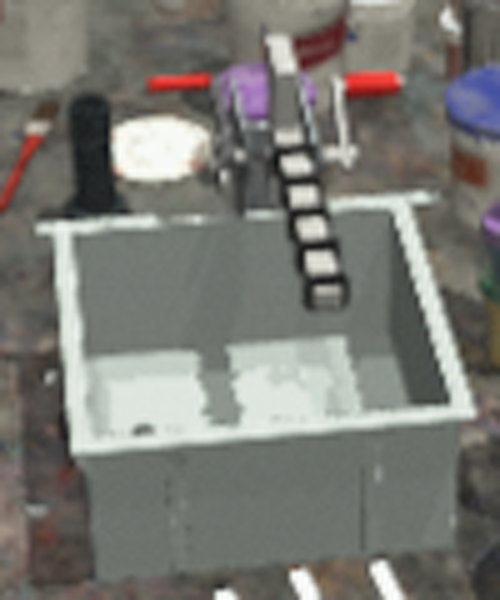

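View pics/rack.png

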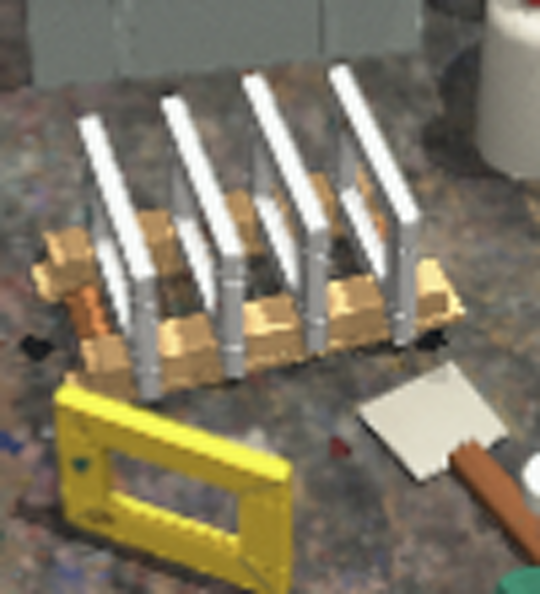

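The tank crop shows the standpipe at (92,100–213), a bit of black spigot top at (145,430), the bar end at (325,295) with bay tops at (320,262), (311,227), (303,195) and (295,160), and the red pawl pin at (148–212,83). The red object on the right, (370,83), is the crank handle on the far side. The rack crop shows four white frames, with the yellow decoy lying in front.

```bash
cat > fit.py <<'E'
from h import *
from scipy.optimize import least_squares
def pose(p,L):
    c,s=np.cos(p[2]),np.sin(p[2]);L=np.float64(L);return np.c_[L[:,0]*c-L[:,1]*s+p[0],L[:,0]*s+L[:,1]*c+p[1],L[:,2]]
def fit(L,uv,p0):
    r=least_squares(lambda p:(proj(pose(p,L))-uv).ravel(),p0,loss='soft_l1');return r.x,(proj(pose(r.x,L))-uv)
E
python3 - <<'E'
from fit import *
u=lambda a,f,o:(np.float64(a)+.5)/f-.5+o
tk=lambda a:u(a,5,[262,135]); rk=lambda a:u(a,5.4,[275,235])
L=[[-196,-139,148],[101,-139,148],[0,-72,251],[0,-24,251],[0,24,251],[0,72,251],[101,163,148],[-196,163,148]]
uv=tk([[73,453],[475,415],[320,262],[311,227],[303,195],[295,160],[410,192],[52,228]])
p,r=fit(L,uv,[580,30,-.1]);print("dip",p);print(r)
print("spigot px",proj(pose(p,[[-145,0,41]])), "seen",tk([145,430]))
q=pose(p,[[-145,0,6]])[0];print("spigot",q)
c,s=np.cos(p[2]),np.sin(p[2])
inv=lambda P:(np.array([[c,s],[-s,c]])@(P[:2]-p[:2]))
for n,a,z in(("pin",[[148,85],[212,80],[180,82]],216),("ptop",[[91,101]],135),("pfoot",[[92,208]],5)):
    for P in onz(tk(a),z):print(n,P,"dip",inv(P))
A=rk([[90,118],[173,100],[253,78],[341,68]]);B=rk([[143,275],[232,252],[317,227],[407,215]])
for a,b in zip(onz(A,130),onz(B,130)):
    d=a-b;print("frame",(a+b)/2,np.hypot(*d[:2]),"yaw of width dir",np.degrees(np.arctan2(d[1],d[0])))
from scipy.spatial.transform import Rotation as Q
print(Q.from_euler("xyz",env.state()["tcp_rot"]).as_matrix())
E
```

```text
dip [582.737  25.314  -0.081]
[[ 1.922 -1.893]
 [-2.97  -1.453]
 [ 0.042  0.234]
 [ 0.081  0.426]
 [-0.005  0.31 ]
 [-0.02   1.068]
 [-3.199  1.582]
 [ 1.999  0.053]]
spigot px [[289.786 221.085]] seen [290.6 220.6]
spigot [438.21   37.019   6.   ]
pin [499.599 316.525 216.   ] dip [-106.376  283.55 ]
pin [558.063 311.578 216.   ] dip [-47.703 283.338]
pin [528.952 314.939 216.   ] dip [-76.99  284.338]
ptop [459.373 437.991 135.   ] dip [-156.275  401.371]
pfoot [453.328 447.797   5.   ] dip [-163.092  410.658]
frame [ 401.945 -345.262  130.   ] 146.1315060604709 yaw of width dir 93.45813439383392
frame [ 459.431 -339.664  130.   ] 144.26170348017746 yaw of width dir 93.73912879515204
frame [ 516.319 -330.756  130.   ] 144.4100048478911 yaw of width dir 93.68231553631223
frame [ 575.592 -334.115  130.   ] 143.24866297141693 yaw of width dir 92.77196669820023
[[-0.     0.249 -0.968]
 [ 0.    -0.968 -0.249]
 [-1.    -0.    -0.   ]]
```

Emit:
carry_out --grip '[-1,-1,-1,-1,-1]' --pt "-0.08 0 0" --pt "-0.08 0 0" --pt "-0.08 0 0" --pt "-0.08 0 0" --pt "0 0 0" --turn '[-0.047,-0.047,-0.047,-0.047,-0.047]'

```text
t: 0.75
eef_pos: [155.9, -606.1, 394.4]
tcp_rot: [0.721, 1.562, -1.424]
ft_force: [-0.7, -0.4, 0.1]
opening: 0.999
```

Emit:
carry_out --grip '[-1,-1,-1,-1,-1]' --pt "0 0 0" --pt "0 0 0" --pt "0 0 0" --pt "0 0 0" --pt "0 0 0" --turn '[-0.047,-0.047,-0.047,-0.047,-0.047]'

```text
t: 1.25
eef_pos: [155.7, -605.2, 388.5]
tcp_rot: [3.111, 1.571, 1.704]
ft_force: [1.1, -0.4, 0.7]
opening: 1.0
```

Emit:
carry_out --grip '[-1,-1,-1,-1,-1]' --pt "0 0 0" --pt "0 0 0" --pt "0 0 0" --pt "0 0 0" --pt "0 0 0" --turn '[-0.047,-0.047,-0.047,-0.047,-0.047]'

```text
t: 1.75
eef_pos: [155.7, -605.2, 388.5]
tcp_rot: [2.249, 1.571, 1.58]
ft_force: [-0.1, 0.2, 0.4]
opening: 1.0
```

Emit:
carry_out --grip '[-1,-1,-1,-1,-1]' --pt "0 0 0" --pt "0 0 0" --pt "0 0 0" --pt "0 0 0" --pt "0 0 0" --turn '[-0.047,-0.047,-0.047,-0.047,0]'

```text
t: 2.25
eef_pos: [215.7, -588.8, 384.6]
tcp_rot: [-2.684, 1.516, -2.865]
ft_force: [0.0, 0.9, 0.2]
opening: 1.001
```

```bash
cat > to.py <<'E'
# usage: to.py x,y,z,theta ... -> units of tool shift from current pose (or previous waypoint) at the current theta
from h import *
from scipy.spatial.transform import Rotation as Q
import sys
s=env.state();M=Q.from_euler("xyz",s["tcp_rot"]).as_matrix();p=s["eef_pos"]
print("t",round(s["t"],2),"pos",p,"theta",np.degrees(np.arctan2(M[1,1],M[0,1])),"down",M[2,0],"F",s["ft_force"],"open",s["opening"]*95,"q",s["joints"])
for a in sys.argv[1:]:
    w=np.float64(a.split(","));d=M.T@(w[:3]-p)/500;n=int(np.ceil(np.linalg.norm(d)*500/48))
    print(a,"units",d,"rows",n,"per row",d/max(n,1));p=w[:3]
E
python3 to.py 500,-200,400 460,250,400 458,440,300
```

```text
t 2.25 pos [ 215.658 -588.807  384.574] theta 79.65808458221842 down -0.9984882998430384 F [0.036 0.884 0.22 ] open 95.11968726523155 q [-1.302  0.39   1.314 -0.055  1.437 -2.685]
500,-200,400 units [-0.073  0.866  0.417] rows 11 per row [-0.007  0.079  0.038]
460,250,400 units [-0.009  0.871 -0.241] rows 10 per row [-0.001  0.087 -0.024]
458,440,300 units [ 0.194  0.378 -0.063] rows 5 per row [ 0.039  0.076 -0.013]
```

Emit:
carry_out --grip '[-1,-1,-1,-1,-1]' --pt "0 0.06 0.05" --pt "0 0.06 0.05" --pt "0 0.07 0.05" --pt "0 0.08 0.05" --pt "0 0.08 0.04" --turn '[0,0,0,0,0]'

```text
t: 2.75
eef_pos: [363.4, -439.4, 374.5]
tcp_rot: [-2.674, 1.516, -2.862]
ft_force: [0.6, 0.2, 0.9]
opening: 1.0
```

Emit:
carry_out --grip '[-1,-1,-1,-1,-1]' --pt "0 0.08 0.035" --pt "0 0.08 0.035" --pt "0 0.08 0.035" --pt "0 0.08 0.035" --pt "0 0.08 0.035" --turn '[0,0,0,0,0]'

```text
t: 3.25
eef_pos: [485.9, -259.1, 365.6]
tcp_rot: [-2.667, 1.516, -2.854]
ft_force: [0.7, -0.5, 0.5]
opening: 1.001
```

```bash
python3 to.py 480,200,400 458,440,300
```

```text
t 3.25 pos [ 485.916 -259.053  365.589] theta 79.2875905962629 down -0.9985054182165412 F [ 0.724 -0.527  0.459] open 95.1125922973786 q [-0.59   0.288  1.514 -0.043  1.374 -1.964]
480,200,400 units [-0.082  0.898 -0.187] rows 10 per row [-0.008  0.09  -0.019]
458,440,300 units [ 0.195  0.468 -0.123] rows 6 per row [ 0.032  0.078 -0.021]
```

```bash
python3 - <<'E'
from h import *
a=cv2.imread("pics/side0.png");b=cams.read_camera("side")
r=np.s_[148:182,272:292];print(np.abs(a[r].astype(int)-b[r]).mean(), b[r].mean(axis=2).astype(int)[::3,::2])
cv2.imwrite("pics/x.png",b)
E
```

```text
6.182843137254902 [[157 152 147 144 100 102 105 107 112 103]
 [154 149 118 105 107 106  97 104 114 115]
 [ 94 101  89  60  43  65 111 121 115 104]
 [ 64 100  47  40  44  47  92  97  93  86]
 [102  93  43  35  39  45 132 231 250 249]
 [ 88  92  58  36  43  43 169 250 240 246]
 [106 106  74  35  39  42 134 250 245 245]
 [115 110  86  35  37  41  73 215 250 250]
 [119 114  95  37  40  42  46 124 104 123]
 [114 101  50  36  39  40  38  72 125 130]
 [ 75  74  50  91 122 152 152 186 192 201]
 [210 238 205 199 183 149 126 121 121 122]]
```

Emit:
carry_out --grip '[-1,-1,-1,-1,-1]' --pt "-0.01 0.09 -0.01" --pt "-0.01 0.09 -0.01" --pt "-0.01 0.09 -0.01" --pt "-0.01 0.09 -0.02" --pt "-0.01 0.09 -0.02" --turn '[0,0,0,0,0]'

```text
t: 3.8
eef_pos: [493.6, -31.0, 386.8]
tcp_rot: [-2.671, 1.516, -2.859]
ft_force: [0.6, -0.2, -0.9]
opening: 1.0
```

Emit:
carry_out --grip '[-1,-1,-1,-1,-1]' --pt "-0.01 0.09 -0.02" --pt "-0.01 0.09 -0.02" --pt "0 0.09 -0.02" --pt "0 0.09 -0.02" --pt "0 0.09 -0.02" --turn '[0,0,0,0,-0.034]'

```text
t: 4.3
eef_pos: [486.8, 199.6, 393.5]
tcp_rot: [-2.778, 1.516, -2.858]
ft_force: [1.0, -0.5, -0.1]
opening: 0.994
```

```bash
python3 to.py 457,441,320 457,441,124
```

```text
t 4.3 pos [486.758 199.608 393.537] theta 85.44769840952289 down -0.9985113460366811 F [ 0.977 -0.542 -0.086] open 94.4630806991497 q [ 0.264  0.24   1.51  -0.001  1.446 -1.227]
457,441,320 units [ 0.143  0.479 -0.09 ] rows 6 per row [ 0.024  0.08  -0.015]
457,441,124 units [0.391 0.008 0.02 ] rows 5 per row [0.078 0.002 0.004]
```

Emit:
carry_out --grip '[-1,-1,-1,-1,-1]' --pt "0.02 0.08 -0.015" --pt "0.02 0.08 -0.015" --pt "0.02 0.08 -0.015" --pt "0.03 0.08 -0.015" --pt "0.03 0.08 -0.015" --turn '[0,0,0,0,0]'

```text
t: 4.8
eef_pos: [462.3, 400.8, 331.0]
tcp_rot: [-2.779, 1.516, -2.859]
ft_force: [0.9, 0.4, 0.5]
opening: 0.999
```

Emit:
carry_out --grip '[-1,-1,-1,-1,-1]' --pt "0.023 0.079 -0.015" --pt "0.08 0.002 0.004" --pt "0.08 0.002 0.004" --pt "0 0 0" --pt "0 0 0" --turn '[0,0,0,0,0]'

```text
t: 5.3
eef_pos: [458.0, 439.6, 240.2]
tcp_rot: [-2.774, 1.516, -2.855]
ft_force: [0.6, 0.3, 1.3]
opening: 0.999
```

```bash
python3 - <<'E'
from h import *
shot("pipe",(240,110,340,200),6)
E
python3 to.py 457,441,112
```

```text
t 5.35 pos [458.374 439.809 241.415] theta 85.40269838158704 down -0.9985974174783775 F [-0.853 -0.13   0.812] open 95.08923561473497 q [ 0.653  0.512  1.485  0.021  1.194 -0.846]
457,441,112 units [0.259 0.007 0.01 ] rows 3 per row [0.086 0.002 0.003]
```

View pics/pipe.png

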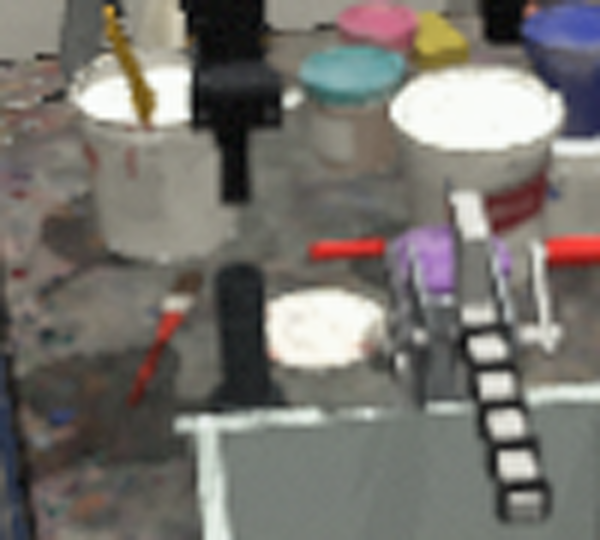

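```bash
python3 - <<'E'
from h import *
print(proj([[457,387,227],[457,393,227],[457,441,135],[457,441,0]]))
E
```

```text
[[279.591 143.231]
 [279.409 142.621]
 [279.23  154.553]
 [280.976 177.654]]
```

Emit:
carry_out --grip '[-1,-1,-1,-1,-1]' --pt "0.08 0.002 0.003" --pt "0.08 0.002 0.003" --pt "0.06 0.002 0.003" --pt "0.04 0 0" --pt "0 0 0" --turn '[0,0,0,0,0]'

```text
t: 5.85
eef_pos: [455.6, 440.0, 109.2]
tcp_rot: [-2.769, 1.515, -2.85]
ft_force: [0.7, 1.0, -0.1]
opening: 0.997
```

Emit:
carry_out --grip '[1,1,1,1,1]' --pt "0 0 0" --pt "0 0 0" --pt "0 0 0" --pt "0 0 0" --pt "0 0 0" --turn '[0,0,0,0,0]'

```text
t: 6.35
eef_pos: [455.5, 440.4, 109.9]
tcp_rot: [-2.78, 1.517, -2.861]
ft_force: [0.4, 0.4, 0.6]
opening: 0.637
```

```bash
python3 to.py 457,441,320 457,300,320
```

```text
t 6.35 pos [455.463 440.432 109.897] theta 85.44197532412053 down -0.9985270969303766 F [0.434 0.399 0.58 ] open 60.48753540743335 q [ 0.656  0.649  1.617  0.025  0.925 -0.85 ]
457,441,320 units [-0.42  -0.007 -0.018] rows 5 per row [-0.084 -0.001 -0.004]
457,300,320 units [ 0.004 -0.281  0.023] rows 3 per row [ 0.001 -0.094  0.008]
```

Emit:
carry_out --grip '[1,1,1,1,1]' --pt "0 0 0" --pt "0 0 0" --pt "0 0 0" --pt "0 0 0" --pt "-0.02 0 0" --turn '[0,0,0,0,0]'

```text
t: 6.85
eef_pos: [455.3, 440.0, 118.4]
tcp_rot: [-2.758, 1.513, -2.838]
ft_force: [-0.3, 0.0, 0.5]
opening: 0.436
```

Emit:
carry_out --grip '[1,1,1,1,1]' --pt "-0.08 -0.001 -0.004" --pt "-0.09 -0.001 -0.004" --pt "-0.09 -0.001 -0.004" --pt "-0.09 -0.001 -0.004" --pt "-0.05 0 0" --turn '[0,0,0,0,0]'

```text
t: 7.35
eef_pos: [458.4, 442.4, 324.2]
tcp_rot: [-2.808, 1.52, -2.888]
ft_force: [0.5, 0.0, -2.0]
opening: 0.431
```

```bash
python3 to.py 457,300,325 438,37,325
```

```text
t 7.35 pos [458.408 442.384 324.235] theta 85.4447266144146 down -0.9987183554622919 F [ 0.546  0.003 -2.038] open 40.979604737202514 q [ 0.656  0.454  1.364  0.02   1.37  -0.839]
457,300,325 units [ 0.002 -0.284  0.02 ] rows 3 per row [ 0.001 -0.095  0.007]
438,37,325 units [ 0.009 -0.527  0.004] rows 6 per row [ 0.001 -0.088  0.001]
```

Emit:
carry_out --grip '[1,1,1,1,1]' --pt "-0.04 -0.08 0.008" --pt "-0.04 -0.08 0.008" --pt "0 -0.09 0.007" --pt "0 -0.09 0.003" --pt "0 -0.09 0.003" --turn '[0,0,0,0,0]'

```text
t: 7.85
eef_pos: [457.1, 225.7, 363.6]
tcp_rot: [-2.773, 1.516, -2.852]
ft_force: [1.3, -1.0, -1.6]
opening: 0.433
```

Emit:
carry_out --grip '[1,1,1,1,1]' --pt "0 -0.09 0" --pt "0 -0.09 0" --pt "0 -0.09 0" --pt "0 -0.09 0" --pt "0 -0.06 0" --turn '[0,0,0,0,0]'

```text
t: 8.35
eef_pos: [440.2, 15.9, 367.8]
tcp_rot: [-2.766, 1.516, -2.847]
ft_force: [0.9, -0.4, -0.9]
opening: 0.434
```

Emit:
carry_out --grip '[1,1,1]' --pt "0.08 0 0" --pt "0.04 0 0" --pt "0 0 0" --turn '[0,0,0]'

```text
t: 8.65
eef_pos: [436.7, 17.0, 305.7]
tcp_rot: [-2.8, 1.512, -2.881]
ft_force: [-1.3, 0.5, -2.4]
opening: 0.431
```

```bash
python3 - <<'E'
from h import *
shot("pipe2",(262,130,362,230),6)
E
python3 to.py 438,37,325 438,37,150
```

```text
t 8.7 pos [437.586  17.12  307.274] theta 85.4278059764002 down -0.9984121352110674 F [-0.861  0.113 -0.812] open 41.05670824508628 q [-0.1    0.158  1.846 -0.022  1.191 -1.581]
438,37,325 units [-0.036  0.039 -0.004] rows 1 per row [-0.036  0.039 -0.004]
438,37,150 units [0.349 0.007 0.018] rows 4 per row [0.087 0.002 0.005]
```

View pics/pipe2.png

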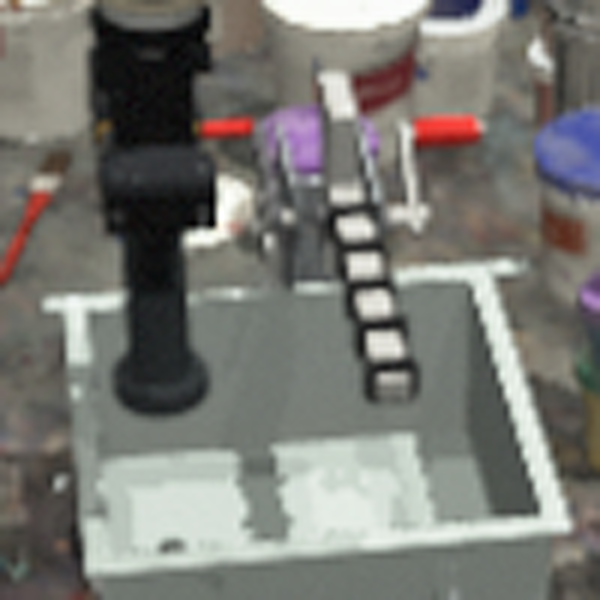

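```bash
python3 - <<'E'
from h import *
a=np.linspace(0,2*np.pi,181)
def ext(x,y,z0,z1,r=32):
    P=np.concatenate([np.c_[x+r*np.cos(a),y+r*np.sin(a),0*a+z] for z in(z0,z1)]);q=proj(P);return q[:,0].min(),q[:,0].max(),q[:,1].max()
for x in(434,437.6,441):
    for y in (12,17,22):
        e=np.array(ext(x,y,197,215));print(x,y,(e+.5-[262,262,130])*6-.5)
q=lambda c:(np.array(c)+.5)/6-.5+[262,130]
for r,x,y in((10,438,37),(12,440,37),(14.5,440,37)):
    P=proj(np.c_[x+r*np.cos(a),y+r*np.sin(a),0*a+41]);print(r,x,y,"left,right,top",[(P[:,0].min()+.5-262)*6,(P[:,0].max()+.5-262)*6,(P[:,1].min()+.5-130)*6])
im=cv2.imread("pics/pipe2.png",0)
print("flange row380",im[384,100:222:4]);print("col160",im[396:430:2,160])
for r in range(530,560,4):print(r,im[r,140:205:4])
E
```

```text
434 12 [107.209 204.641 420.345]
434 17 [106.137 203.36  415.979]
434 22 [105.07  202.084 411.633]
437.6 12 [112.569 209.938 419.599]
437.6 17 [111.486 208.645 415.236]
437.6 22 [110.407 207.358 410.893]
441 12 [117.63  214.937 418.895]
441 17 [116.535 213.634 414.535]
441 22 [115.446 212.337 410.194]
10 438 37 left,right,top [np.float64(155.38865269966675), np.float64(183.47455606590142), np.float64(540.7358938399514)]
12 440 37 left,right,top [np.float64(155.35393856560677), np.float64(189.0517074550495), np.float64(538.5771601186965)]
14.5 440 37 left,right,top [np.float64(151.8435381477085), np.float64(192.5616015319073), np.float64(536.3844917809045)]
flange row380 [116 125 115  90  64  47  42  46  44  41  40  40  42  46  46  45  45  48
  49  50  54  58  58  58  52  46  50  76 107 122 124]
col160 [ 53  48  43  39  37  33  29  32  44  59  77  94 103 111 119 121 122]
530 [219 220 220 220 221 221 221 221 222 222 221 220 221 220 220 220 220]
534 [220 221 220 218 222 222 217 215 214 212 218 223 222 220 220 221 221]
538 [221 221 220 220 219 208 190 180 174 172 188 208 217 221 219 215 217]
542 [220 221 222 224 212 182 150 129 120 121 143 179 208 222 217 203 206]
546 [210 212 213 216 193 147 106 100 109 111 130 166 201 219 216 203 205]
550 [204 203 203 208 184 144 113 123 142 143 155 177 201 215 215 209 209]
554 [206 203 200 204 194 179 170 178 187 186 191 200 207 212 214 214 213]
558 [212 210 209 211 209 207 209 213 217 217 218 220 220 219 217 216 212]
```

The held pipe's flange spans (113–209,384) and the spigot top is at (172,542), giving a spigot at about (439.5,37). I'll lower the pipe onto it.

Emit:
carry_out --grip '[1,1,1,1,1]' --pt "0.08 0.04 0.005" --pt "0.08 0.002 0.005" --pt "0.07 0.002 0.004" --pt "0.04 0 0.002" --pt "0 0 0" --turn '[0,0,0,0,0]'

```text
t: 9.2
eef_pos: [440.5, 36.6, 170.8]
tcp_rot: [-2.788, 1.514, -2.868]
ft_force: [-0.6, 0.3, -2.1]
opening: 0.431
```

```bash
python3 to.py 439,38,160 439,38,145
```

```text
t 9.2 pos [440.544  36.642 170.84 ] theta 85.48299689954563 down -0.9983647186846019 F [-0.645  0.254 -2.1  ] open 40.975348795371616 q [-0.056  0.336  2.026 -0.025  0.834 -1.53 ]
439,38,160 units [ 0.022  0.003 -0.002] rows 1 per row [ 0.022  0.003 -0.002]
439,38,145 units [0.03  0.001 0.002] rows 1 per row [0.03  0.001 0.002]
```

Emit:
carry_out --grip '[1,1]' --pt "0.02 0.002 -0.001" --pt "0.01 0 0" --turn '[0,0]'

```text
t: 9.4
eef_pos: [440.0, 37.3, 157.3]
tcp_rot: [-2.761, 1.518, -2.841]
ft_force: [-0.2, 0.7, -2.0]
opening: 0.432
```

Emit:
carry_out --grip '[1,1]' --pt "0.01 0 0.0005" --pt "0.006 0 0" --turn '[0,0]'

```text
t: 9.6
eef_pos: [439.4, 37.0, 148.7]
tcp_rot: [-2.769, 1.517, -2.849]
ft_force: [-0.5, 0.0, -1.0]
opening: 0.433
```

Emit:
carry_out --grip '[1,1]' --pt "0.006 0 0.0005" --pt "0 0 0" --turn '[0,0]'

```text
t: 9.8
eef_pos: [439.3, 37.4, 145.6]
tcp_rot: [-2.793, 1.516, -2.874]
ft_force: [0.6, 5.4, -0.6]
opening: 0.436
```

```bash
python3 to.py 439,38,140
```

```text
t 9.8 pos [439.283  37.433 145.56 ] theta 85.39806805326293 down -0.9985165085089694 F [ 0.587  5.426 -0.635] open 41.45392509400101 q [-0.055  0.375  2.057 -0.025  0.762 -1.526]
439,38,140 units [ 0.011  0.001 -0.   ] rows 1 per row [ 0.011  0.001 -0.   ]
```

Emit:
carry_out --grip '[1,1]' --pt "0 0.004 0" --pt "0 0 0" --turn '[0,0]'

```text
t: 10.0
eef_pos: [439.5, 39.0, 145.5]
tcp_rot: [-2.769, 1.516, -2.849]
ft_force: [0.8, 0.4, -1.3]
opening: 0.433
```

Emit:
carry_out --grip '[1,1]' --pt "0.008 0 0.0005" --pt "0 0 0" --turn '[0,0]'

```text
t: 10.2
eef_pos: [439.1, 39.4, 140.9]
tcp_rot: [-2.8, 1.516, -2.881]
ft_force: [0.1, 6.4, -4.3]
opening: 0.435
```

Emit:
carry_out --grip '[1,1]' --pt "0 0.004 0" --pt "0 0 0" --turn '[0,0]'

```text
t: 10.4
eef_pos: [439.6, 40.9, 141.3]
tcp_rot: [-2.77, 1.516, -2.85]
ft_force: [-1.2, 1.2, -2.6]
opening: 0.435
```

Emit:
carry_out --grip '[1,1]' --pt "0.01 0 0.0005" --pt "0 0 0" --turn '[0,0]'

```text
t: 10.6
eef_pos: [439.4, 40.7, 135.9]
tcp_rot: [-2.777, 1.515, -2.858]
ft_force: [0.4, 1.0, -2.0]
opening: 0.429
```

Emit:
carry_out --grip '[1,1]' --pt "0.01 0 0.0005" --pt "0 0 0" --turn '[0,0]'

```text
t: 10.8
eef_pos: [439.3, 40.6, 130.8]
tcp_rot: [-2.78, 1.515, -2.86]
ft_force: [0.6, 1.0, -2.1]
opening: 0.43
```

Emit:
carry_out --grip '[1,1,1]' --pt "0.01 0 0.0005" --pt "0.01 0 0.0005" --pt "0 0 0" --turn '[0,0,0]'

```text
t: 11.1
eef_pos: [439.3, 40.5, 120.7]
tcp_rot: [-2.782, 1.515, -2.862]
ft_force: [0.1, 1.6, -2.8]
opening: 0.43
```

Emit:
carry_out --grip '[1,1,1]' --pt "0.008 0 0.0005" --pt "0.004 0 0.0005" --pt "0 0 0" --turn '[0,0,0]'

```text
t: 11.4
eef_pos: [439.9, 40.2, 115.9]
tcp_rot: [-2.766, 1.516, -2.846]
ft_force: [-1.8, -0.4, 11.9]
opening: 0.435
```

Emit:
carry_out --grip '[1,1,-1,-1,-1]' --pt "0.004 0 0" --pt "0 0 0" --pt "0 0 0" --pt "0 0 0" --pt "0 0 0" --turn '[0,0,0,0,0]'

```text
t: 11.9
eef_pos: [439.7, 40.2, 113.3]
tcp_rot: [-2.772, 1.516, -2.851]
ft_force: [0.7, 0.9, -0.5]
opening: 0.628
```

Emit:
carry_out --grip '[-1,-1,-1,-1,-1]' --pt "-0.02 0 0" --pt "-0.06 0 0" --pt "-0.08 0 0" --pt "-0.08 0 0" --pt "-0.09 0 0" --turn '[0,0,0,0,0]'

```text
t: 12.4
eef_pos: [447.8, 42.9, 280.1]
tcp_rot: [-2.778, 1.515, -2.858]
ft_force: [1.2, -0.3, -0.5]
opening: 0.993
```

```bash
python3 - <<'E'
from h import *
im=shot("x2",(262,130,362,230),6)
r=np.s_[195:240,280:300];print(im[r].mean(axis=2).astype(int)[::2,::1])
a=np.linspace(0,6.3,60)
for z in(135,141,147):
  P=proj(np.c_[440.5+20.5*np.cos(a),40+20.5*np.sin(a),0*a+z]);print(z,P.min(0),P.max(0))
E
python3 to.py 400,-345,350
```

```text
[[123 123 119 122 121 119 121 121 119 119 118 117 120 120 120 120 122 119
  121 120]
 [119 118 118 119 118 120 118 117 119 117 120 118 117 120 118 119 116 119
  118 118]
 [117 116 118 118 118 118 118 118 113 111 110 114 120 117 119 119 119 120
  118 116]
 [121 120 116 120 114  95  72  54  48  44  39  40  53  93 114 118 118 120
  120 113]
 [119 118 118 118  91  59  43  36  38  38  34  35  37  47  83 113 118 119
  114 112]
 [118 118 118 118  85  51  47  50  52  53  46  40  41  37 111 153 164 167
  165 159]
 [178 181 186 189 143  71  38  37  34  40  37  40  45  42  94 170 190 190
  189 190]
 [190 191 191 191 163  88  32  34  44  43  41  36  35  32  81 169 188 189
  188 190]
 [191 190 189 202 198 118  39  36  33  38  37  40  49  44  88 191 219 218
  219 218]
 [182 189 191 190 210 135  31  33  41  35  42  41  40  36  71 190 218 218
  218 218]
 [178 188 189 190 211 141  47  30  37  35  37  38  38  38  39 186 218 218
  218 220]
 [185 191 189 191 210 145  53  35  33  37  38  39  38  39  35 185 218 217
  218 219]
 [195 188 189 189 212 165  79  33  36  41  37  37  35  40  37 165 212 218
  218 
[... 536 characters left out ...]
 112 111 113 112 111 111 114 109 112 112 109 113 117
  115 114]
 [102 115 110 112 112 112 114 115 114 112 112 111 112 115 113  95 109 115
  130 122]
 [105 115 113 117 111 114 116 115 116 113 116 116 115 115 114 114 118 117
  120 117]
 [107 118 115 115 117 115 115 117 116 114 116 116 116 117 115 114 133 125
  118 118]]
135 [284.085 200.058] [293.962 205.974]
141 [283.998 198.903] [293.894 204.81 ]
147 [283.911 197.744] [293.827 203.641]
t 12.45 pos [450.198  42.985 286.746] theta 85.45066640956965 down -0.9989164322727073 F [ 0.097 -0.587  6.444] open 94.62497366758834 q [-0.041  0.196  1.854 -0.02   1.134 -1.523]
400,-345,350 units [-0.11  -0.784 -0.043] rows 9 per row [-0.012 -0.087 -0.005]
```

Emit:
carry_out --grip '[-1,-1,-1,-1,-1]' --pt "-0.05 -0.08 0" --pt "-0.05 -0.08 0" --pt "0 -0.09 -0.005" --pt "0 -0.09 -0.005" --pt "0 -0.09 -0.005" --turn '[0,0,0,0,0]'

```text
t: 12.95
eef_pos: [425.7, -171.6, 333.4]
tcp_rot: [-2.764, 1.516, -2.843]
ft_force: [1.1, 0.3, -0.1]
opening: 1.0
```

Emit:
carry_out --grip '[-1,-1,0.05,0.05,0.05]' --pt "0 -0.09 -0.005" --pt "0 -0.09 -0.005" --pt "0 -0.09 -0.005" --pt "0 -0.09 -0.005" --pt "0 0 0" --turn '[0,0,0,0,0.0456]'

```text
t: 13.45
eef_pos: [401.1, -352.8, 336.4]
tcp_rot: [-2.627, 1.515, -2.852]
ft_force: [-0.4, 0.8, 0.2]
opening: 0.806
```

Emit:
carry_out --grip '[0.05,0.05,0.05,0.05,0.05]' --pt "0 0 0" --pt "0 0 0" --pt "0 0 0" --pt "0 0 0" --pt "0 0 0" --turn '[0.0456,0.0456,0.0456,0.0456,0.0456]'

```text
t: 13.95
eef_pos: [402.0, -348.5, 337.0]
tcp_rot: [-1.911, 1.516, -2.857]
ft_force: [-0.2, -0.2, 0.6]
opening: 0.479
```

Emit:
carry_out --grip '[0.05,0.05,0.05,0.05,0.05]' --pt "0 0 0" --pt "0 0 0" --pt "0 0 0" --pt "0 0 0" --pt "0 0 0" --turn '[0.0456,0.0456,0.0456,0.0456,0]'

```text
t: 14.45
eef_pos: [402.1, -348.5, 337.0]
tcp_rot: [-1.34, 1.516, -2.855]
ft_force: [0.0, 0.2, -0.3]
opening: 0.476
```

```bash
python3 to.py 403,-341,200 403,-341,124
```

```text
t 14.45 pos [ 402.066 -348.485  336.988] theta 3.1979855001099105 down -0.9984889139305069 F [ 0.05   0.164 -0.343] open 45.22862318170244 q [-0.814  0.273  1.611 -0.051  1.284 -0.855]
403,-341,200 units [ 0.273  0.017 -0.018] rows 3 per row [ 0.091  0.006 -0.006]
403,-341,124 units [ 0.152  0.008 -0.002] rows 2 per row [ 0.076  0.004 -0.001]
```

Emit:
carry_out --grip '[0.05,0.05,0.05,0.05,0.05]' --pt "0.09 0.006 -0.006" --pt "0.09 0.006 -0.006" --pt "0.09 0.006 -0.006" --pt "0.03 0 0" --pt "0 0 0" --turn '[0,0,0,0,0]'

```text
t: 14.95
eef_pos: [402.0, -340.8, 184.5]
tcp_rot: [-1.413, 1.514, -2.922]
ft_force: [-0.2, 0.3, 0.8]
opening: 0.475
```

```bash
python3 - <<'E'
from h import *
shot("rack2",(265,215,365,315),6)
E
python3 to.py 403,-341,124
```

```text
t 15.0 pos [ 402.631 -341.409  186.118] theta 3.502154246535306 down -0.998448351569008 F [ 0.215 -0.264  0.343] open 45.44807294502131 q [-0.804  0.417  1.827 -0.061  0.926 -0.829]
403,-341,124 units [ 0.124  0.008 -0.002] rows 2 per row [ 0.062  0.004 -0.001]
```

View pics/rack2.png

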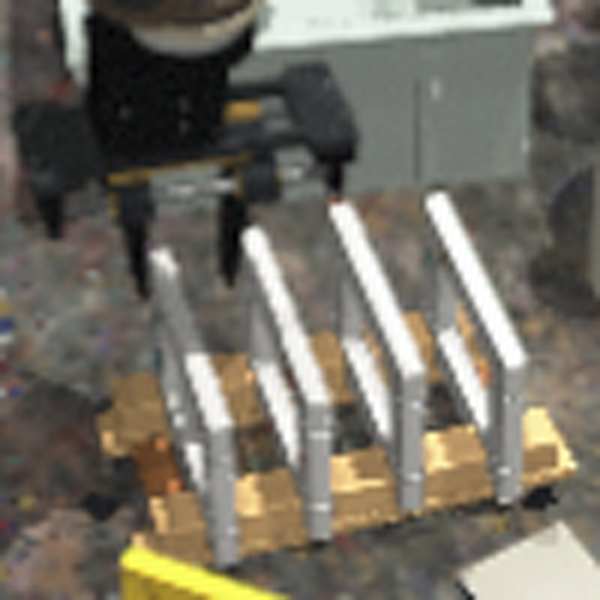

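```bash
python3 - <<'E'
from h import *
c=lambda P:(proj(P)+.5-[265,215])*6-.5
print(c([[401.9,-341.4,172],[403,-341,130]]))
q=lambda a:(np.float64(a)+.5)/6-.5+[265,215]
A=onz(q([[163,255],[254,237],[343,211],[437,201]]),130);B=onz(q([[218,425],[316,399],[412,371],[513,361]]),130);print((A+B)/2,np.hypot(*(A-B)[:,:2].T))
E
```

```text
[[183.847 278.453]
 [188.94  329.852]]
[[ 402.316 -346.807  130.   ]
 [ 459.029 -341.776  130.   ]
 [ 516.488 -332.245  130.   ]
 [ 574.402 -337.16   130.   ]] [141.823 137.956 139.423 140.606]
```

Emit:
carry_out --grip '[0.05,0.05,1,1,1]' --pt "0.06 0.004 -0.001" --pt "0.064 0.004 -0.001" --pt "0 0 0" --pt "0 0 0" --pt "0 0 0" --turn '[0,0,0,0,0]'

```text
t: 15.5
eef_pos: [404.0, -341.9, 126.3]
tcp_rot: [-1.294, 1.517, -2.806]
ft_force: [0.5, 0.2, 0.2]
opening: 0.278
```

Emit:
carry_out --grip '[1,1,1,1,1]' --pt "0 0 0" --pt "0 0 0" --pt "0 0 0" --pt "0 0 0" --pt "0 0 0" --turn '[0,0,0,0,0]'

```text
t: 16.0
eef_pos: [404.2, -341.6, 125.6]
tcp_rot: [-1.296, 1.517, -2.808]
ft_force: [1.6, 1.3, 7.7]
opening: 0.146
```

```bash
python3 - <<'E'
from h import *
p=(584.5,28.3);c,s=np.cos(-.081),np.sin(-.081)
for y in(-165,-72,-24,24,72):print(y,p[0]-y*s,p[1]+y*c)
E
python3 to.py 403,-341,330
```

```text
-165 571.1496098339203 -136.159013381491
-72 578.6743752002561 -43.46393311192335
-24 582.558125066752 4.378688962692216
24 586.441874933248 52.221311037307785
72 590.3256247997439 100.06393311192335
t 16.0 pos [ 404.154 -341.598  125.629] theta 3.3289885569075444 down -0.9985783918220881 F [1.631 1.308 7.727] open 13.827518179671063 q [-0.803  0.5    1.885 -0.069  0.78  -0.812]
403,-341,330 units [-0.408 -0.023  0.005] rows 5 per row [-0.082 -0.005  0.001]
```

Emit:
carry_out --grip '[1,1,1,1,1]' --pt "-0.06 -0.003 0" --pt "-0.08 -0.005 0" --pt "-0.09 -0.005 0" --pt "-0.09 -0.005 0" --pt "-0.09 -0.005 0" --turn '[0,0,0,0,0]'

```text
t: 16.5
eef_pos: [402.3, -338.2, 332.0]
tcp_rot: [-1.336, 1.516, -2.849]
ft_force: [0.4, -0.9, -1.4]
opening: 0.142
```

Emit:
carry_out --grip '[1,1,1,1,1]' --pt "0 0 0" --pt "0 0 0" --pt "0 0 0" --pt "0 0 0" --pt "0 0 0" --turn '[-0.0456,-0.0456,-0.0456,-0.0456,-0.0456]'

```text
t: 17.0
eef_pos: [402.5, -338.4, 330.0]
tcp_rot: [-2.062, 1.516, -2.852]
ft_force: [-0.7, 1.5, -1.8]
opening: 0.146
```

Emit:
carry_out --grip '[1,1,1,1,1]' --pt "0 0 0" --pt "0 0 0" --pt "0 0 0" --pt "0 0 0" --pt "0 0 0" --turn '[-0.0456,-0.0456,-0.0456,-0.0456,-0.0456]'

```text
t: 17.5
eef_pos: [402.5, -338.5, 329.9]
tcp_rot: [-2.779, 1.516, -2.853]
ft_force: [0.0, 0.3, -1.7]
opening: 0.144
```

```bash
python3 to.py 571,-150,330 571,-136,298 590,100,298 590,100,274
```

```text
t 17.5 pos [ 402.526 -338.458  329.918] theta 85.79210231786944 down -0.9984976134067131 F [ 0.042  0.29  -1.657] open 13.687824187286926 q [-0.801  0.268  1.636 -0.051  1.263 -2.282]
571,-150,330 units [-0.024  0.401  0.308] rows 6 per row [-0.004  0.067  0.051]
571,-136,298 units [0.063 0.029 0.001] rows 1 per row [0.063 0.029 0.001]
590,100,298 units [-0.009  0.473  0.003] rows 5 per row [-0.002  0.095  0.001]
590,100,274 units [0.048 0.001 0.002] rows 1 per row [0.048 0.001 0.002]
```

Emit:
carry_out --grip '[1,1,1,1,1]' --pt "-0.004 0.067 0.051" --pt "-0.004 0.067 0.051" --pt "-0.004 0.067 0.051" --pt "-0.004 0.067 0.051" --pt "-0.004 0.067 0.051" --turn '[0,0,0,0,0]'

```text
t: 18.0
eef_pos: [544.2, -180.3, 330.2]
tcp_rot: [-2.771, 1.516, -2.851]
ft_force: [0.1, -0.9, -1.1]
opening: 0.15
```

Emit:
carry_out --grip '[1,1,1]' --pt "-0.004 0.067 0.051" --pt "0.06 0 0" --pt "0 0 0" --turn '[0,0,0]'

```text
t: 18.3
eef_pos: [569.1, -149.5, 297.0]
tcp_rot: [-2.83, 1.511, -2.908]
ft_force: [0.4, 0.1, -2.3]
opening: 0.147
```

```bash
python3 - <<'E'
from h import *
shot("thr",(265,110,385,235),5)
E
python3 to.py 571,-136,298 590,100,298 590,100,274
```

```text
t 18.35 pos [ 569.351 -150.444  298.921] theta 85.49451574649864 down -0.9983338669259992 F [ 0.847 -1.335 -0.596] open 13.999913525449522 q [-0.356  0.397  1.524 -0.035  1.268 -1.836]
571,-136,298 units [0.001 0.029 0.001] rows 1 per row [0.001 0.029 0.001]
590,100,298 units [-0.009  0.473  0.   ] rows 5 per row [-0.002  0.095  0.   ]
590,100,274 units [0.048 0.001 0.003] rows 1 per row [0.048 0.001 0.003]
```

View pics/thr.png

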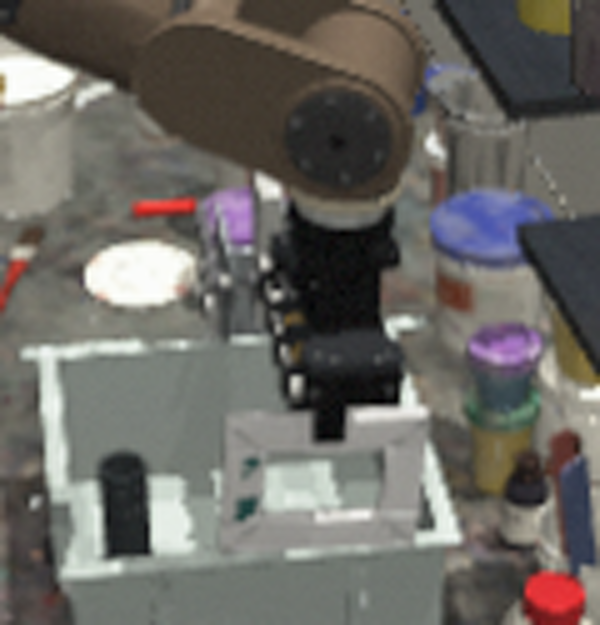

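Emit:
carry_out --grip '[1,1,1,1,1]' --pt "0 0.05 0.002" --pt "0 0.05 0" --pt "0 0.05 0" --pt "0 0.05 0" --pt "-0.001 0.05 0" --turn '[0,0,0,0,0]'

```text
t: 18.85
eef_pos: [580.9, -26.5, 299.6]
tcp_rot: [-2.762, 1.517, -2.844]
ft_force: [0.3, -0.6, -1.8]
opening: 0.147
```

Emit:
carry_out --grip '[1,1,1,1,1]' --pt "-0.002 0.06 0" --pt "-0.002 0.06 0" --pt "-0.002 0.06 0" --pt "-0.002 0.05 0" --pt "0 0 0" --turn '[0,0,0,0,0]'

```text
t: 19.35
eef_pos: [590.5, 89.8, 301.3]
tcp_rot: [-2.775, 1.518, -2.854]
ft_force: [-1.4, -0.7, -0.9]
opening: 0.147
```

```bash
python3 to.py 590,100,298 590,100,275
```

```text
t 19.35 pos [590.455  89.799 301.253] theta 85.5210497050329 down -0.9985929730388429 F [-1.425 -0.67  -0.886] open 13.950901021734675 q [ 0.046  0.409  1.498 -0.013  1.286 -1.442]
590,100,298 units [ 0.006  0.02  -0.002] rows 1 per row [ 0.006  0.02  -0.002]
590,100,275 units [0.046 0.001 0.002] rows 1 per row [0.046 0.001 0.002]
```

Emit:
carry_out --grip '[1,1,1]' --pt "0.006 0.02 -0.002" --pt "0.036 0.001 0.002" --pt "0 0 0" --turn '[0,0,0]'

```text
t: 19.65
eef_pos: [589.8, 97.9, 277.8]
tcp_rot: [-2.783, 1.515, -2.864]
ft_force: [0.5, -0.3, -0.7]
opening: 0.143
```

Emit:
carry_out --grip '[1,1,1]' --pt "0.006 0 0" --pt "0.003 0 0" --pt "0 0 0" --turn '[0,0,0]'

```text
t: 19.95
eef_pos: [590.0, 97.7, 276.7]
tcp_rot: [-2.759, 1.518, -2.839]
ft_force: [-4.2, -0.9, 15.3]
opening: 0.14
```

```bash
python3 - <<'E'
from h import *
shot("hang1",(282,130,382,230),6)
E
python3 to.py 590,100,275
```

```text
t 20.0 pos [589.992  97.702 276.704] theta 85.39179780860391 down -0.9986336177916089 F [-4.698  0.336 15.3  ] open 14.23197776282654 q [ 0.059  0.429  1.532 -0.013  1.232 -1.426]
590,100,275 units [ 0.003  0.005 -0.   ] rows 1 per row [ 0.003  0.005 -0.   ]
```

View pics/hang1.png

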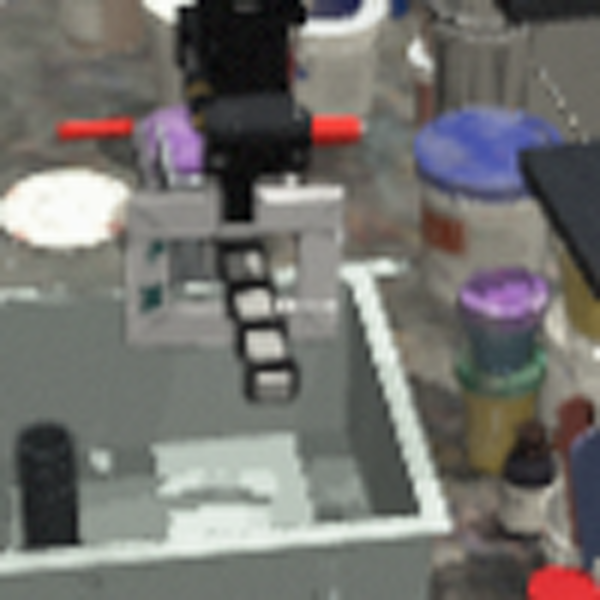

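Frame 1 is seated on the bar in the far bay: contact came at TCP z=276.7, which matches bar contact, not a block. Releasing it and going for frame 2.

Emit:
carry_out --grip '[0.3,0.3,0.3,0.3,0.3]' --pt "0 0 0" --pt "0 0 0" --pt "0 0 0" --pt "-0.04 0 0" --pt "-0.08 0 0" --turn '[0,0,0,0,0]'

```text
t: 20.5
eef_pos: [592.2, 99.0, 331.9]
tcp_rot: [-2.796, 1.51, -2.877]
ft_force: [0.4, 0.4, 0.7]
opening: 0.351
```

Emit:
carry_out --grip '[0.05,0.05,0.05,0.05,0.05]' --pt "-0.08 0 0" --pt "0 -0.09 -0.015" --pt "0 -0.09 -0.015" --pt "0 -0.09 -0.015" --pt "0 -0.09 -0.015" --turn '[0,0,0,0,0]'

```text
t: 21.0
eef_pos: [550.2, -78.7, 378.8]
tcp_rot: [-2.775, 1.516, -2.855]
ft_force: [0.2, -0.3, -0.4]
opening: 0.478
```

Emit:
carry_out --grip '[0.05,0.05,0.05,0.05,0.05]' --pt "0 -0.09 -0.02" --pt "0 -0.09 -0.02" --pt "0 -0.09 -0.02" --pt "0 -0.09 -0.02" --pt "0 -0.09 -0.02" --turn '[0,0,0,0,0]'

```text
t: 21.5
eef_pos: [482.3, -299.1, 385.8]
tcp_rot: [-2.778, 1.516, -2.858]
ft_force: [0.3, 0.0, -0.3]
opening: 0.476
```

```bash
python3 - <<'E'
from h import *
shot("h1",(282,130,382,230),6)
E
python3 to.py 461,-338,350
```

```text
t 21.55 pos [ 480.651 -304.484  385.531] theta 85.26111496750137 down -0.9983923847636919 F [-2.26  -2.394 -0.64 ] open 45.274650759241766 q [-0.659  0.307  1.437 -0.047  1.43  -2.14 ]
461,-338,350 units [ 0.074 -0.068 -0.03 ] rows 2 per row [ 0.037 -0.034 -0.015]
```

View pics/h1.png

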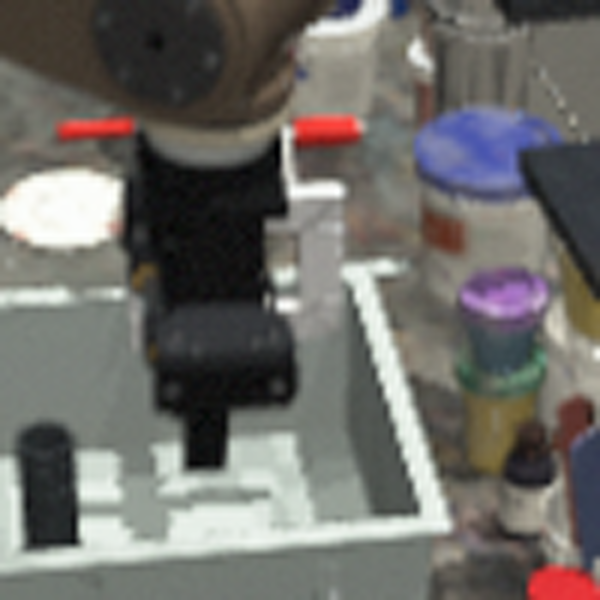

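Emit:
carry_out --grip '[0.05,0.05,0.05,0.05,0.05]' --pt "0.037 -0.034 -0.015" --pt "0.037 -0.034 -0.015" --pt "0 0 0" --pt "0 0 0" --pt "0 0 0" --turn '[0,0,0.0455,0.0455,0.0455]'

```text
t: 22.05
eef_pos: [463.5, -330.9, 350.0]
tcp_rot: [-2.351, 1.515, -2.866]
ft_force: [-0.1, 0.0, -0.1]
opening: 0.475
```

Emit:
carry_out --grip '[0.05,0.05,0.05,0.05,0.05]' --pt "0 0 0" --pt "0 0 0" --pt "0 0 0" --pt "0 0 0" --pt "0 0 0" --turn '[0.0455,0.0455,0.0455,0.0455,0.0455]'

```text
t: 22.55
eef_pos: [463.6, -330.6, 350.1]
tcp_rot: [-1.632, 1.516, -2.862]
ft_force: [0.1, 0.1, 0.0]
opening: 0.474
```

Emit:
carry_out --grip '[0.05,0.05,0.05]' --pt "0 0 0" --pt "0 0 0" --pt "0 0 0" --turn '[0.0455,0.0455,0]'

```text
t: 22.85
eef_pos: [463.6, -330.6, 350.1]
tcp_rot: [-1.349, 1.516, -2.861]
ft_force: [0.1, -0.5, 0.5]
opening: 0.475
```

```bash
python3 to.py 461,-338,160 461,-338,125
```

```text
t 22.85 pos [ 463.613 -330.608  350.127] theta 3.3623529029478996 down -0.9984764773070495 F [ 0.1   -0.455  0.457] open 45.14263899596367 q [-0.714  0.326  1.5   -0.047  1.347 -0.762]
461,-338,160 units [0.38  0.014 0.01 ] rows 4 per row [0.095 0.004 0.002]
461,-338,125 units [ 0.07   0.004 -0.001] rows 1 per row [ 0.07   0.004 -0.001]
```

Emit:
carry_out --grip '[0.05,0.05,0.05,0.05,0.05]' --pt "0.095 0.004 0.002" --pt "0.095 0.004 0.002" --pt "0.095 0.004 0.002" --pt "0.095 0.004 0.002" --pt "0 0 0" --turn '[0,0,0,0,0]'

```text
t: 23.35
eef_pos: [459.9, -335.6, 155.2]
tcp_rot: [-1.485, 1.51, -2.99]
ft_force: [-0.3, 0.9, 1.0]
opening: 0.475
```

Emit:
carry_out --grip '[0.05,0.05,1,1,1]' --pt "0.04 0.002 0" --pt "0.03 0.002 0" --pt "0 0 0" --pt "0 0 0" --pt "0 0 0" --turn '[0,0,0,0,0]'

```text
t: 23.85
eef_pos: [462.6, -337.9, 126.9]
tcp_rot: [-1.309, 1.517, -2.818]
ft_force: [0.4, -0.3, -0.4]
opening: 0.281
```

Emit:
carry_out --grip '[1,1,1,1,1]' --pt "0 0 0" --pt "0 0 0" --pt "0 0 0" --pt "0 0 0" --pt "0 0 0" --turn '[0,0,0,0,0]'

```text
t: 24.35
eef_pos: [462.7, -337.6, 126.1]
tcp_rot: [-1.317, 1.517, -2.826]
ft_force: [1.8, 0.9, 7.8]
opening: 0.146
```

```bash
python3 to.py 461,-338,330
```

```text
t 24.35 pos [ 462.667 -337.644  126.09 ] theta 3.5077988310135186 down -0.9985635570047444 F [1.807 0.875 7.788] open 13.859476279633217 q [-0.725  0.551  1.774 -0.062  0.844 -0.745]
461,-338,330 units [-0.407 -0.025  0.006] rows 5 per row [-0.081 -0.005  0.001]
```

Emit:
carry_out --grip '[1,1,1,1,1]' --pt "-0.06 -0.003 0" --pt "-0.08 -0.005 0" --pt "-0.09 -0.005 0" --pt "-0.09 -0.005 0" --pt "-0.09 -0.005 0" --turn '[0,0,0,0,0]'

```text
t: 24.85
eef_pos: [461.0, -334.6, 332.3]
tcp_rot: [-1.352, 1.516, -2.861]
ft_force: [0.2, 0.0, -1.9]
opening: 0.146
```

Emit:
carry_out --grip '[1,1,1,1,1]' --pt "0 0 0" --pt "0 0 0" --pt "0 0 0" --pt "0 0 0" --pt "0 0 0" --turn '[-0.0455,-0.0455,-0.0455,-0.0455,-0.0455]'

```text
t: 25.35
eef_pos: [461.2, -334.8, 330.3]
tcp_rot: [-2.075, 1.516, -2.864]
ft_force: [-0.3, -0.3, -2.0]
opening: 0.144
```

Emit:
carry_out --grip '[1,1,1,1,1]' --pt "0 0 0" --pt "0 0 0" --pt "0 0 0" --pt "0 0 0" --pt "0 0 0" --turn '[-0.0455,-0.0455,-0.0455,-0.0455,-0.0455]'

```text
t: 25.85
eef_pos: [461.2, -334.8, 330.3]
tcp_rot: [-2.792, 1.515, -2.866]
ft_force: [0.2, 0.2, -0.5]
opening: 0.15
```

```bash
python3 to.py 571,-150,330 571,-150,299 586.5,52,299 586.5,52,276
```

```text
t 25.85 pos [ 461.159 -334.787  330.275] theta 85.79128020339147 down -0.9984676393877752 F [ 0.171  0.182 -0.466] open 14.249959510879012 q [-0.723  0.339  1.531 -0.048  1.302 -2.206]
571,-150,330 units [-0.017  0.385  0.191] rows 5 per row [-0.003  0.077  0.038]
571,-150,299 units [0.062 0.001 0.003] rows 1 per row [0.062 0.001 0.003]
586.5,52,299 units [-0.008  0.405  0.001] rows 5 per row [-0.002  0.081  0.   ]
586.5,52,276 units [0.046 0.001 0.002] rows 1 per row [0.046 0.001 0.002]
```

Emit:
carry_out --grip '[1,1,1,1,1]' --pt "-0.003 0.077 0.038" --pt "-0.003 0.077 0.038" --pt "-0.003 0.077 0.038" --pt "-0.003 0.077 0.038" --pt "-0.003 0.077 0.038" --turn '[0,0,0,0,0]'

```text
t: 26.35
eef_pos: [572.1, -149.0, 329.2]
tcp_rot: [-2.779, 1.515, -2.859]
ft_force: [-0.1, 0.1, -1.9]
opening: 0.145
```

Emit:
carry_out --grip '[1,1,1,1,1]' --pt "0.06 0 0.003" --pt "0 0.04 0" --pt "0 0.05 0" --pt "-0.001 0.05 0" --pt "-0.001 0.05 0" --turn '[0,0,0,0,0]'

```text
t: 26.85
eef_pos: [578.9, -55.5, 298.2]
tcp_rot: [-2.782, 1.515, -2.862]
ft_force: [0.4, -0.2, -1.3]
opening: 0.148
```

Emit:
carry_out --grip '[1,1,1,1,1]' --pt "-0.002 0.05 0" --pt "-0.002 0.05 0" --pt "-0.001 0.05 0" --pt "0 0.04 0" --pt "0 0 0" --turn '[0,0,0,0,0]'

```text
t: 27.35
eef_pos: [586.6, 40.2, 298.8]
tcp_rot: [-2.784, 1.515, -2.862]
ft_force: [-0.7, -0.6, -0.8]
opening: 0.144
```

```bash
python3 to.py 586.5,52,300 586.5,52,276
```

```text
t 27.35 pos [586.578  40.182 298.816] theta 85.58181505208536 down -0.9984648885989754 F [-0.719 -0.576 -0.763] open 13.69935332651904 q [-0.036  0.397  1.524 -0.018  1.273 -1.524]
586.5,52,300 units [-0.003  0.024 -0.002] rows 1 per row [-0.003  0.024 -0.002]
586.5,52,276 units [0.048 0.001 0.002] rows 1 per row [0.048 0.001 0.002]
```

Emit:
carry_out --grip '[1,1,1]' --pt "0 0.024 -0.001" --pt "0.036 0.001 0.001" --pt "0 0 0" --turn '[0,0,0]'

```text
t: 27.65
eef_pos: [586.1, 50.3, 279.0]
tcp_rot: [-2.791, 1.513, -2.872]
ft_force: [0.1, 0.1, -1.0]
opening: 0.148
```

Emit:
carry_out --grip '[1,1,1]' --pt "0.005 0 0" --pt "0.003 0 0" --pt "0 0 0" --turn '[0,0,0]'

```text
t: 27.95
eef_pos: [586.8, 50.0, 277.5]
tcp_rot: [-2.766, 1.517, -2.847]
ft_force: [0.1, -0.4, 1.6]
opening: 0.145
```

```bash
python3 to.py 586.5,52,276
```

```text
t 27.95 pos [586.821  50.028 277.534] theta 85.41995477702002 down -0.9985441340499516 F [ 0.082 -0.359  1.619] open 13.73271292745716 q [-0.02   0.415  1.553 -0.018  1.225 -1.504]
586.5,52,276 units [ 0.003  0.004 -0.001] rows 1 per row [ 0.003  0.004 -0.001]
```

Emit:
carry_out --grip '[1,0.3,0.3,0.3,0.3]' --pt "0.002 0 0" --pt "0 0 0" --pt "0 0 0" --pt "0 0 0" --pt "-0.04 0 0" --turn '[0,0,0,0,0]'

```text
t: 28.45
eef_pos: [586.8, 50.6, 293.8]
tcp_rot: [-2.798, 1.512, -2.878]
ft_force: [-0.2, 0.6, -0.1]
opening: 0.342
```

Emit:
carry_out --grip '[0.05,0.05,0.05,0.05,0.05]' --pt "-0.08 0 0" --pt "-0.06 0 0" --pt "0 -0.09 -0.015" --pt "0 -0.09 -0.015" --pt "0 -0.09 -0.015" --turn '[0,0,0,0,0]'

```text
t: 28.95
eef_pos: [557.7, -82.2, 369.5]
tcp_rot: [-2.772, 1.516, -2.851]
ft_force: [1.0, 0.2, 0.1]
opening: 0.476
```

Emit:
carry_out --grip '[0.05,0.05,0.05,0.05,0.05]' --pt "0 -0.09 -0.005" --pt "0 -0.09 -0.005" --pt "0 -0.09 -0.005" --pt "0 -0.09 -0.005" --pt "0 -0.09 -0.005" --turn '[0,0,0,0,0]'

```text
t: 29.45
eef_pos: [527.3, -306.1, 374.5]
tcp_rot: [-2.776, 1.516, -2.856]
ft_force: [0.6, 0.3, 0.4]
opening: 0.478
```

```bash
python3 - <<'E'
from h import *
cv2.imwrite("pics/full3.png",cams.read_camera("side"))
E
python3 to.py 519,-334,350
```

```text
t 29.5 pos [ 526.325 -311.741  373.888] theta 85.26197291288521 down -0.998410358538782 F [-2.48  -2.284 -1.787] open 45.251322579721915 q [-0.624  0.383  1.351 -0.046  1.441 -2.104]
519,-334,350 units [ 0.049 -0.045 -0.008] rows 1 per row [ 0.049 -0.045 -0.008]
```

Emit:
carry_out --grip '[0.05,0.05,0.05,0.05,0.05]' --pt "0.025 -0.022 -0.004" --pt "0.025 -0.022 -0.004" --pt "0 0 0" --pt "0 0 0" --pt "0 0 0" --turn '[0,0,0.0455,0.0455,0.0455]'

```text
t: 30.0
eef_pos: [520.8, -325.5, 349.0]
tcp_rot: [-2.362, 1.515, -2.875]
ft_force: [-0.1, -0.1, -0.4]
opening: 0.476
```

Emit:
carry_out --grip '[0.05,0.05,0.05,0.05,0.05]' --pt "0 0 0" --pt "0 0 0" --pt "0 0 0" --pt "0 0 0" --pt "0 0 0" --turn '[0.0455,0.0455,0.0455,0.0455,0.0455]'

```text
t: 30.5
eef_pos: [520.9, -325.3, 349.1]
tcp_rot: [-1.644, 1.515, -2.872]
ft_force: [-0.2, 0.1, -0.6]
opening: 0.478
```

Emit:
carry_out --grip '[0.05,0.05,0.05]' --pt "0 0 0" --pt "0 0 0" --pt "0 0 0" --turn '[0.0455,0.0455,0]'

```text
t: 30.8
eef_pos: [520.9, -325.4, 349.2]
tcp_rot: [-1.36, 1.515, -2.87]
ft_force: [-1.1, 0.0, -0.7]
opening: 0.477
```

```bash
python3 to.py 519.5,-334,160 519.5,-334,125
```

```text
t 30.8 pos [ 520.895 -325.444  349.223] theta 3.4480763236681584 down -0.9984565526926145 F [-1.08   0.004 -0.696] open 45.30794114097579 q [-0.647  0.4    1.388 -0.045  1.388 -0.699]
519.5,-334,160 units [0.378 0.017 0.013] rows 4 per row [0.095 0.004 0.003]
519.5,-334,125 units [ 0.07   0.004 -0.001] rows 1 per row [ 0.07   0.004 -0.001]
```

Emit:
carry_out --grip '[0.05,0.05,0.05,0.05,0.05]' --pt "0.095 0.005 0.003" --pt "0.095 0.005 0.003" --pt "0.095 0.004 0.003" --pt "0.095 0.004 0.003" --pt "0 0 0" --turn '[0,0,0,0,0]'

```text
t: 31.3
eef_pos: [518.0, -332.7, 154.2]
tcp_rot: [-1.487, 1.509, -2.992]
ft_force: [-0.2, 0.9, -0.2]
opening: 0.471
```

Emit:
carry_out --grip '[0.05,0.05,1,1,1]' --pt "0.04 0.002 0" --pt "0.03 0.002 0" --pt "0 0 0" --pt "0 0 0" --pt "0 0 0" --turn '[0,0,0,0,0]'

```text
t: 31.8
eef_pos: [520.9, -335.3, 126.8]
tcp_rot: [-1.312, 1.517, -2.82]
ft_force: [0.2, -0.3, -0.1]
opening: 0.276
```

Emit:
carry_out --grip '[1,1,1,1,1]' --pt "0 0 0" --pt "0 0 0" --pt "0 0 0" --pt "0 0 0" --pt "0 0 0" --turn '[0,0,0,0,0]'

```text
t: 32.3
eef_pos: [521.0, -335.2, 126.0]
tcp_rot: [-1.318, 1.517, -2.827]
ft_force: [1.4, 2.3, 6.5]
opening: 0.147
```

Emit:
carry_out --grip '[1,1,1,1,1]' --pt "-0.06 -0.003 0" --pt "-0.08 -0.005 0" --pt "-0.09 -0.005 0" --pt "-0.09 -0.005 0" --pt "-0.09 -0.005 0" --turn '[0,0,0,0,0]'

```text
t: 32.8
eef_pos: [519.2, -332.3, 332.2]
tcp_rot: [-1.352, 1.516, -2.861]
ft_force: [0.4, -0.3, -1.9]
opening: 0.14
```

Emit:
carry_out --grip '[1,1,1,1,1]' --pt "0 0 0" --pt "0 0 0" --pt "0 0 0" --pt "0 0 0" --pt "0 0 0" --turn '[-0.0455,-0.0455,-0.0455,-0.0455,-0.0455]'

```text
t: 33.3
eef_pos: [519.4, -332.5, 330.2]
tcp_rot: [-2.075, 1.515, -2.863]
ft_force: [-0.4, -0.0, -0.5]
opening: 0.142
```

Emit:
carry_out --grip '[1,1,1,1,1]' --pt "0 0 0" --pt "0 0 0" --pt "0 0 0" --pt "0 0 0" --pt "0 0 0" --turn '[-0.0455,-0.0455,-0.0455,-0.0455,-0.0455]'

```text
t: 33.8
eef_pos: [519.5, -332.5, 330.2]
tcp_rot: [-2.791, 1.515, -2.865]
ft_force: [-0.2, -0.0, -0.3]
opening: 0.144
```

```bash
python3 to.py 571,-150,330 571,-150,299 582.5,4,299 582.5,4,279
```

```text
t 33.8 pos [ 519.462 -332.483  330.151] theta 85.78716544762266 down -0.9984658749057597 F [-0.212 -0.002 -0.348] open 13.642061306184752 q [-0.658  0.414  1.413 -0.046  1.347 -2.144]
571,-150,330 units [-0.011  0.371  0.076] rows 4 per row [-0.003  0.093  0.019]
571,-150,299 units [0.062 0.001 0.003] rows 1 per row [0.062 0.001 0.003]
582.5,4,299 units [-0.006  0.309  0.   ] rows 4 per row [-0.001  0.077  0.   ]
582.5,4,279 units [0.04  0.001 0.002] rows 1 per row [0.04  0.001 0.002]
```

Emit:
carry_out --grip '[1,1,1,1,1]' --pt "-0.003 0.075 0.015" --pt "-0.003 0.075 0.015" --pt "-0.003 0.075 0.015" --pt "-0.003 0.075 0.015" --pt "0 0.07 0.015" --turn '[0,0,0,0,0]'

```text
t: 34.3
eef_pos: [572.1, -149.5, 330.9]
tcp_rot: [-2.775, 1.516, -2.855]
ft_force: [0.2, 0.2, -1.2]
opening: 0.14
```

Emit:
carry_out --grip '[1,1,1,1,1]' --pt "0.06 0 0.003" --pt "0 0.04 0" --pt "0 0.05 0" --pt "-0.001 0.05 0" --pt "-0.001 0.05 0" --turn '[0,0,0,0,0]'

```text
t: 34.8
eef_pos: [579.3, -56.1, 299.7]
tcp_rot: [-2.779, 1.515, -2.859]
ft_force: [0.6, 0.4, -0.4]
opening: 0.149
```

Emit:
carry_out --grip '[1,1,1,1]' --pt "-0.002 0.05 0" --pt "-0.002 0.05 0" --pt "0 0.02 0" --pt "0 0 0" --turn '[0,0,0,0]'

```text
t: 35.2
eef_pos: [584.3, 3.6, 300.5]
tcp_rot: [-2.776, 1.516, -2.854]
ft_force: [-0.4, -0.6, -1.3]
opening: 0.144
```

```bash
python3 to.py 582.5,3,298 582.5,3,279
```

```text
t 35.2 pos [584.315   3.599 300.543] theta 85.54344407358545 down -0.9984759850836101 F [-0.442 -0.588 -1.34 ] open 13.675583789275315 q [-0.098  0.39   1.531 -0.022  1.272 -1.583]
582.5,3,298 units [ 0.005 -0.001 -0.003] rows 1 per row [ 0.005 -0.001 -0.003]
582.5,3,279 units [0.038 0.001 0.002] rows 1 per row [0.038 0.001 0.002]
```

Emit:
carry_out --grip '[1,1,1]' --pt "0.02 0 -0.002" --pt "0.022 0.001 0.001" --pt "0 0 0" --turn '[0,0,0]'

```text
t: 35.5
eef_pos: [582.4, 2.2, 278.0]
tcp_rot: [-2.786, 1.514, -2.867]
ft_force: [0.4, 0.3, -0.3]
opening: 0.146
```

Emit:
carry_out --grip '[1,1,1]' --pt "0.006 0 0" --pt "0.003 0 0" --pt "0 0 0" --turn '[0,0,0]'

```text
t: 35.8
eef_pos: [582.6, 2.3, 277.0]
tcp_rot: [-2.751, 1.517, -2.831]
ft_force: [-4.2, -1.0, 14.5]
opening: 0.145
```

```bash
python3 to.py 582.5,4,276
```

```text
t 35.8 pos [582.637   2.273 276.981] theta 85.41873992591657 down -0.9985712586795432 F [-4.208 -0.97  14.517] open 13.73752439102891 q [-0.1    0.405  1.57  -0.023  1.215 -1.582]
582.5,4,276 units [ 0.002  0.003 -0.   ] rows 1 per row [ 0.002  0.003 -0.   ]
```

Seated as expected (277.0). Release it and fetch the fourth.

Emit:
carry_out --grip '[0.3,0.3,0.3,0.3,0.3]' --pt "0 0 0" --pt "0 0 0" --pt "0 0 0" --pt "-0.04 0 0" --pt "-0.08 0 0" --turn '[0,0,0,0,0]'

```text
t: 36.3
eef_pos: [585.0, 3.8, 333.1]
tcp_rot: [-2.812, 1.51, -2.892]
ft_force: [0.6, -0.3, 0.5]
opening: 0.352
```

Emit:
carry_out --grip '[0.05,0.05,0.05,0.05,0.05]' --pt "-0.05 0 0" --pt "0 -0.09 0" --pt "0 -0.09 0" --pt "0 -0.09 0" --pt "0 -0.09 0" --turn '[0,0,0,0,0]'

```text
t: 36.8
eef_pos: [572.4, -176.8, 363.5]
tcp_rot: [-2.777, 1.516, -2.857]
ft_force: [0.9, -0.0, 0.3]
opening: 0.474
```

Emit:
carry_out --grip '[0.05,0.05,0.05,0.05,0.05]' --pt "0 -0.09 0.004" --pt "0 -0.09 0.004" --pt "0 -0.09 0.004" --pt "0 -0.04 0.004" --pt "0 0 0" --turn '[0,0,0,0.0455,0.0455]'

```text
t: 37.3
eef_pos: [567.9, -333.4, 365.0]
tcp_rot: [-2.497, 1.515, -2.872]
ft_force: [-0.3, 0.9, 0.7]
opening: 0.474
```

Emit:
carry_out --grip '[0.05,0.05,0.05,0.05,0.05]' --pt "0 0 0" --pt "0 0 0" --pt "0 0 0" --pt "0 0 0" --pt "0 0 0" --turn '[0.0455,0.0455,0.0455,0.0455,0.0455]'

```text
t: 37.8
eef_pos: [568.4, -330.3, 365.8]
tcp_rot: [-1.778, 1.515, -2.865]
ft_force: [-1.6, -0.2, 0.4]
opening: 0.475
```

Emit:
carry_out --grip '[0.05,0.05,0.05,0.05]' --pt "0 0 0" --pt "0 0 0" --pt "0 0 0" --pt "0 0 0" --turn '[0.0455,0.0455,0.0455,0]'

```text
t: 38.2
eef_pos: [568.5, -330.3, 365.8]
tcp_rot: [-1.352, 1.516, -2.863]
ft_force: [0.7, -0.1, 0.1]
opening: 0.474
```

```bash
python3 to.py 578,-332,160 578,-332,125
```

```text
t 38.2 pos [ 568.455 -330.311  365.849] theta 3.3748450954372458 down -0.9984730948898621 F [ 0.675 -0.097  0.06 ] open 45.02647212624098 q [-0.61   0.464  1.242 -0.043  1.471 -0.664]
578,-332,160 units [ 0.41   0.041 -0.   ] rows 5 per row [ 0.082  0.008 -0.   ]
578,-332,125 units [ 0.07   0.004 -0.001] rows 1 per row [ 0.07   0.004 -0.001]
```

Emit:
carry_out --grip '[0.05,0.05,0.05,0.05,0.05]' --pt "0.082 0.008 0" --pt "0.082 0.008 0" --pt "0.082 0.008 0" --pt "0.082 0.008 0" --pt "0.082 0.008 0" --turn '[0,0,0,0,0]'

```text
t: 38.7
eef_pos: [577.5, -332.2, 158.8]
tcp_rot: [-1.35, 1.516, -2.854]
ft_force: [-0.9, -0.1, -0.7]
opening: 0.474
```

Emit:
carry_out --grip '[0.05,0.05,1,1,1]' --pt "0.04 0.002 0" --pt "0.03 0.002 0" --pt "0 0 0" --pt "0 0 0" --pt "0 0 0" --turn '[0,0,0,0,0]'

```text
t: 39.2
eef_pos: [578.2, -333.0, 127.0]
tcp_rot: [-1.312, 1.517, -2.82]
ft_force: [-0.2, -0.8, 0.2]
opening: 0.279
```

Emit:
carry_out --grip '[1,1,1,1,1]' --pt "0 0 0" --pt "0 0 0" --pt "0 0 0" --pt "0 0 0" --pt "0 0 0" --turn '[0,0,0,0,0]'

```text
t: 39.7
eef_pos: [578.4, -332.8, 126.6]
tcp_rot: [-1.314, 1.517, -2.823]
ft_force: [0.9, 0.8, 7.4]
opening: 0.148
```

Emit:
carry_out --grip '[1,1,1,1,1]' --pt "-0.06 -0.003 0" --pt "-0.08 -0.005 0" --pt "-0.09 -0.005 0" --pt "-0.09 -0.005 0" --pt "-0.09 -0.005 0" --turn '[0,0,0,0,0]'

```text
t: 40.2
eef_pos: [576.6, -329.9, 332.4]
tcp_rot: [-1.355, 1.515, -2.865]
ft_force: [1.3, 0.0, -1.6]
opening: 0.143
```

Emit:
carry_out --grip '[1,1,1,1,1]' --pt "0 0 0" --pt "0 0 0" --pt "0 0 0" --pt "0 0 0" --pt "0 0 0" --turn '[-0.0455,-0.0455,-0.0455,-0.0455,-0.0455]'

```text
t: 40.7
eef_pos: [576.8, -330.0, 330.4]
tcp_rot: [-2.079, 1.515, -2.867]
ft_force: [0.6, 0.1, -1.7]
opening: 0.138
```

Emit:
carry_out --grip '[1,1,1,1,1]' --pt "0 0 0" --pt "0 0 0" --pt "0 0 0" --pt "0 0 0" --pt "0 0 0" --turn '[-0.0455,-0.0455,-0.0455,-0.0455,-0.0455]'

```text
t: 41.2
eef_pos: [576.8, -330.0, 330.4]
tcp_rot: [-2.794, 1.515, -2.868]
ft_force: [0.5, -1.0, -1.2]
opening: 0.144
```

```bash
python3 - <<'E'
from h import *
shot("pre4",(280,120,400,245),4.8)
E
python3 to.py 571,-150,330 571,-150,299 579,-44,299 579,-44,279
```

```text
t 41.25 pos [ 576.803 -330.099  330.382] theta 86.28293089961859 down -0.9984501916983037 F [-0.077 -0.141 -1.549] open 13.9764583306585 q [-0.602  0.493  1.282 -0.043  1.402 -2.1  ]
571,-150,330 units [-0.004  0.359 -0.035] rows 4 per row [-0.001  0.09  -0.009]
571,-150,299 units [0.062 0.001 0.003] rows 1 per row [0.062 0.001 0.003]
579,-44,299 units [-0.004  0.213  0.002] rows 3 per row [-0.001  0.071  0.001]
579,-44,279 units [0.04  0.001 0.002] rows 1 per row [0.04  0.001 0.002]
```

View pics/pre4.png

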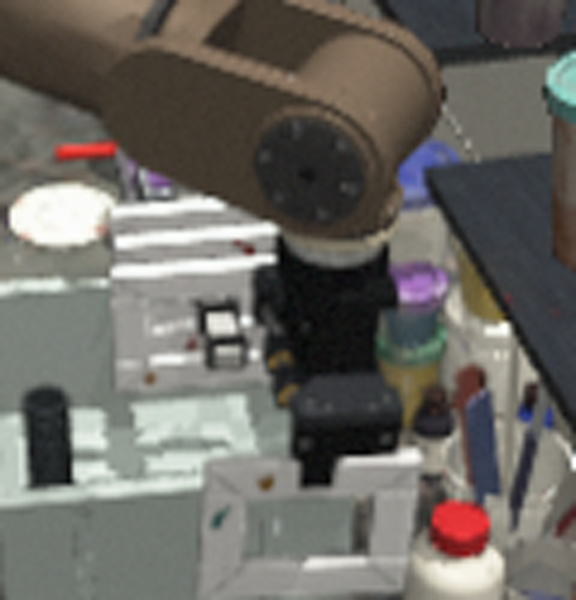

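Emit:
carry_out --grip '[1,1,1,1,1]' --pt "0 0.09 -0.009" --pt "0 0.09 -0.009" --pt "0 0.09 -0.009" --pt "0 0.085 -0.008" --pt "0 0 0" --turn '[0,0,0,0,0.003]'

```text
t: 41.75
eef_pos: [573.3, -147.5, 328.5]
tcp_rot: [-2.781, 1.516, -2.869]
ft_force: [0.3, -0.8, -0.9]
opening: 0.144
```

Emit:
carry_out --grip '[1,1,1,1,1]' --pt "0.06 0 0.003" --pt "0 0.04 0" --pt "0 0.05 0" --pt "-0.001 0.05 0" --pt "-0.001 0.04 0" --turn '[0,0,0,0,0]'

```text
t: 42.25
eef_pos: [581.6, -62.2, 297.1]
tcp_rot: [-2.767, 1.515, -2.859]
ft_force: [-0.7, 0.1, -1.6]
opening: 0.144
```

Emit:
carry_out --grip '[1,1]' --pt "0 0.03 0" --pt "0 0 0" --turn '[0,0]'

```text
t: 42.45
eef_pos: [583.1, -46.8, 296.9]
tcp_rot: [-2.769, 1.516, -2.858]
ft_force: [-0.5, 0.3, -0.6]
opening: 0.146
```

```bash
python3 to.py 579,-45,298 579,-45,279
```

```text
t 42.45 pos [583.065 -46.777 296.864] theta 84.90054398922761 down -0.9984768082099319 F [-0.549  0.3   -0.649] open 13.914054163797529 q [-0.182  0.393  1.536 -0.026  1.262 -1.655]
579,-45,298 units [-0.002  0.003 -0.009] rows 1 per row [-0.002  0.003 -0.009]
579,-45,279 units [0.038 0.001 0.002] rows 1 per row [0.038 0.001 0.002]
```

Emit:
carry_out --grip '[1,1,1]' --pt "0.015 0.003 -0.008" --pt "0.018 0.001 0.002" --pt "0 0 0" --turn '[0,0,0]'

```text
t: 42.75
eef_pos: [578.7, -46.5, 279.0]
tcp_rot: [-2.783, 1.514, -2.874]
ft_force: [-0.3, -0.2, -0.7]
opening: 0.145
```

Emit:
carry_out --grip '[1,1,1]' --pt "0.006 0 0" --pt "0.003 0 0" --pt "0 0 0" --turn '[0,0,0]'

```text
t: 43.05
eef_pos: [579.2, -46.5, 277.6]
tcp_rot: [-2.743, 1.517, -2.833]
ft_force: [-4.0, 0.2, 10.6]
opening: 0.147
```

```bash
python3 to.py 579,-45,276
```

```text
t 43.05 pos [579.193 -46.487 277.628] theta 84.87469884150124 down -0.9985641030358791 F [-4.032  0.181 10.601] open 13.929539422543558 q [-0.182  0.402  1.574 -0.027  1.213 -1.653]
579,-45,276 units [ 0.003  0.003 -0.   ] rows 1 per row [ 0.003  0.003 -0.   ]
```

Emit:
carry_out --grip '[0.3,0.3,0.3,0.3,0.3]' --pt "0 0 0" --pt "0 0 0" --pt "0 0 0" --pt "-0.04 0 0" --pt "-0.08 0 0" --turn '[0,0,0,0,0]'

```text
t: 43.55
eef_pos: [581.5, -45.0, 334.2]
tcp_rot: [-2.808, 1.511, -2.898]
ft_force: [1.3, 0.1, 0.6]
opening: 0.349
```

Emit:
carry_out --grip '[0.05,0.05,0.05,0.05,0.05]' --pt "-0.08 0 0" --pt "-0.04 0 -0.07" --pt "0 0 -0.09" --pt "0 0 -0.09" --pt "0 0 -0.05" --turn '[0,0,0,0,0]'

```text
t: 44.05
eef_pos: [433.6, -30.2, 404.0]
tcp_rot: [-2.76, 1.516, -2.849]
ft_force: [0.5, -0.2, 0.6]
opening: 0.48
```

Emit:
carry_out --grip '[0.05,0.05,0.05,0.05,0.05]' --pt "0 0.08 0" --pt "0 0.09 0" --pt "0 0.09 0" --pt "0 0.09 0" --pt "0 0.08 0" --turn '[0,0,0,0,0]'

```text
t: 44.55
eef_pos: [455.2, 185.5, 399.2]
tcp_rot: [-2.766, 1.516, -2.855]
ft_force: [1.1, 0.3, 0.6]
opening: 0.476
```

```bash
python3 - <<'E'
from h import *
shot("hung4",(265,115,365,225),5.4)
print(onz([[315,153]],94))
E
python3 to.py 530,317,330 530,317,260
```

```text
[[643.317 482.967  94.   ]]
t 44.6 pos [455.353 189.418 398.749] theta 85.01446788291305 down -0.9984920338441117 F [-2.372  2.197 -2.156] open 45.320482302818 q [ 0.26   0.183  1.572  0.     1.442 -1.223]
530,317,330 units [0.126 0.27  0.133] rows 4 per row [0.031 0.067 0.033]
530,317,260 units [0.14  0.003 0.007] rows 2 per row [0.07  0.001 0.004]
```

View pics/hung4.png

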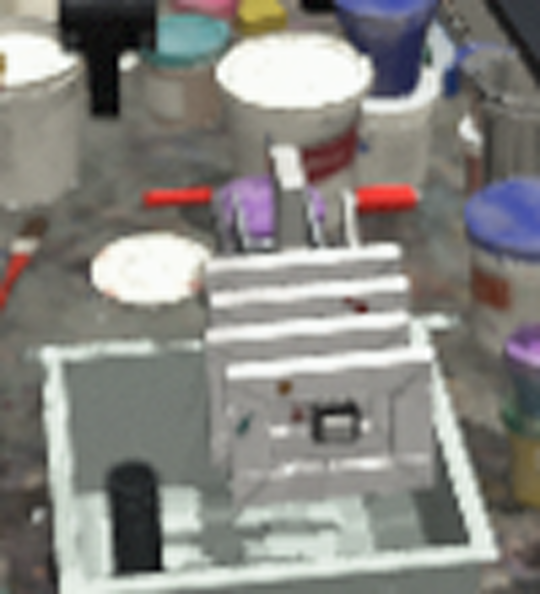

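Emit:
carry_out --grip '[0.05,0.05,0.05,0.05,0.05]' --pt "0 0.068 0.032" --pt "0 0.068 0.032" --pt "0.03 0.068 0.032" --pt "0.04 0.068 0.03" --pt "0.09 0 0" --turn '[0,0,0,0,0]'

```text
t: 45.1
eef_pos: [528.0, 315.3, 313.5]
tcp_rot: [-2.788, 1.52, -2.876]
ft_force: [0.2, -0.1, -0.8]
opening: 0.474
```

Emit:
carry_out --grip '[0.05,0.05]' --pt "0.05 0 0.004" --pt "0 0 0" --turn '[0,0]'

```text
t: 45.3
eef_pos: [525.6, 311.1, 284.7]
tcp_rot: [-2.75, 1.509, -2.84]
ft_force: [-0.2, 0.5, -0.5]
opening: 0.478
```

```bash
python3 - <<'E'
from h import *
shot("pin",(275,115,335,165),10)
s=env.state()["eef_pos"];c=lambda P:(proj(P)+.5-[275,115])*10-.5
print(c([[s[0]-1,s[1]-28,s[2]-14],[s[0]-1,s[1]+28,s[2]-14],[525,318,216]]))
E
python3 to.py 525,318,212
```

```text
[[229.787 287.749]
 [208.224 229.055]
 [220.815 362.256]]
t 45.35 pos [526.395 311.307 287.474] theta 84.90277857186653 down -0.9983438763479379 F [-0.412  0.469  1.359] open 45.34870852815268 q [ 0.423  0.443  1.479  0.008  1.276 -1.061]
525,318,212 units [0.151 0.016 0.004] rows 2 per row [0.075 0.008 0.002]
```

View pics/pin.png

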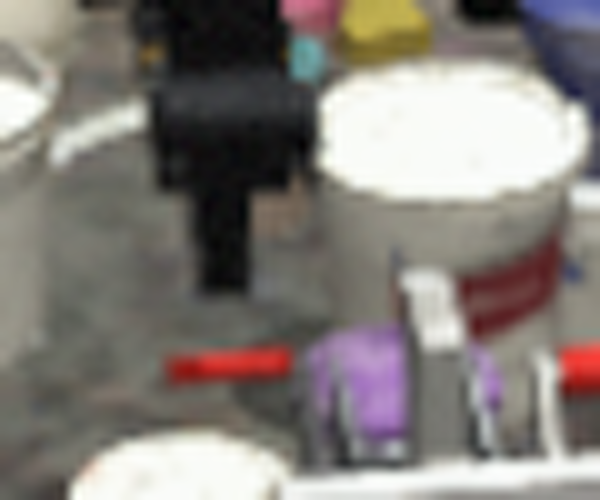

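```bash
python3 to.py 527,316,213
```

```text
t 45.35 pos [526.395 311.307 287.474] theta 84.90277857186653 down -0.9983438763479379 F [-0.412  0.469  1.359] open 45.34870852815268 q [ 0.423  0.443  1.479  0.008  1.276 -1.061]
527,316,213 units [0.148 0.013 0.008] rows 2 per row [0.074 0.006 0.004]
```

Emit:
carry_out --grip '[0.05,0.05,0.05,0.05]' --pt "0.05 0.01 0.006" --pt "0.05 0 0.003" --pt "0.045 0 0.002" --pt "0 0 0" --turn '[0,0,0,0]'

```text
t: 45.75
eef_pos: [528.5, 314.5, 215.2]
tcp_rot: [-2.762, 1.514, -2.852]
ft_force: [-0.3, 0.0, 0.3]
opening: 0.472
```

Emit:
carry_out --grip '[1,1,1,1,1]' --pt "0 0 0" --pt "0 0 0" --pt "0 0 0" --pt "0 0 0" --pt "0 0 0" --turn '[0,0,0,0,0]'

```text
t: 46.25
eef_pos: [529.0, 317.2, 216.6]
tcp_rot: [-2.857, 1.52, -2.947]
ft_force: [-0.0, 8.0, -0.5]
opening: 0.127
```

```bash
python3 to.py 527,316,213
```

```text
t 46.25 pos [529.042 317.221 216.604] theta 84.86349327319775 down -0.9986935717350085 F [-0.026  7.977 -0.495] open 12.109739455911397 q [ 0.428  0.509  1.562  0.013  1.12  -1.059]
527,316,213 units [ 0.007 -0.003 -0.003] rows 1 per row [ 0.007 -0.003 -0.003]
```

Emit:
carry_out --grip '[1,1]' --pt "0 0.006 0" --pt "0 0 0" --turn '[0,0]'

```text
t: 46.45
eef_pos: [529.0, 317.4, 216.0]
tcp_rot: [-2.741, 1.516, -2.83]
ft_force: [0.5, -3.7, 3.3]
opening: 0.128
```

Emit:
carry_out --grip '[1,1,1,1,1]' --pt "-0.012 -0.001 0" --pt "-0.018 -0.003 0" --pt "-0.02 -0.004 0" --pt "-0.024 -0.006 0" --pt "0 0 0" --turn '[0,0,0,0,0]'

```text
t: 46.95
eef_pos: [528.8, 310.5, 254.0]
tcp_rot: [-2.756, 1.512, -2.846]
ft_force: [-7.5, -2.5, -3.9]
opening: 0.127
```

```bash
python3 to.py; python3 - <<'E'
from h import *
a=cv2.imread("pics/x.png") if 0 else cams.read_camera("side");cv2.imwrite("pics/l0.png",a)
E
```

```text
t 46.95 pos [528.778 310.516 254.006] theta 84.9122302645179 down -0.9983004522181214 F [-7.55  -2.459 -3.877] open 12.057959372792684 q [ 0.42   0.473  1.52   0.008  1.206 -1.064]
```

Emit:
carry_out --grip '[1,1,1,1,1]' --pt "0 0 -0.003" --pt "0 0 0" --pt "0 0 0" --pt "0 0 0" --pt "0 0 0" --turn '[0,0,0,0,0]'

```text
t: 47.5
eef_pos: [528.6, 310.8, 253.1]
tcp_rot: [-2.747, 1.515, -2.836]
ft_force: [-1.1, -5.3, -4.4]
opening: 0.129
```

Emit:
carry_out --grip '[1,1,1,1,1]' --pt "0 0 0" --pt "0 0 0" --pt "0 0 0" --pt "0 0 0" --pt "0 0 0" --turn '[0,0,0,0,0]'

```text
t: 48.0
eef_pos: [528.6, 310.9, 253.1]
tcp_rot: [-2.747, 1.515, -2.836]
ft_force: [-1.5, -4.1, -4.0]
opening: 0.128
```

```bash
python3 - <<'E'
from h import *
a=cv2.imread("pics/l0.png",0).astype(int);im=cams.read_camera("side");b=cv2.cvtColor(im,cv2.COLOR_BGR2GRAY).astype(int);cv2.imwrite("pics/l1.png",im)
# column profile over the hanging frames (col 308..318)
print(a[150:215,306].tolist());print(b[150:215,306].tolist())
E
python3 to.py
```

```text
[112, 104, 109, 109, 98, 99, 95, 93, 94, 110, 135, 128, 96, 132, 231, 240, 186, 142, 135, 141, 228, 250, 222, 136, 132, 142, 181, 238, 239, 190, 138, 131, 142, 141, 122, 120, 129, 137, 138, 135, 138, 137, 138, 144, 148, 149, 160, 158, 149, 150, 141, 130, 127, 120, 118, 118, 120, 120, 119, 120, 119, 121, 120, 120, 118]
[111, 106, 109, 108, 98, 95, 97, 93, 93, 98, 102, 97, 81, 75, 78, 87, 96, 91, 93, 130, 202, 244, 222, 144, 140, 138, 165, 235, 241, 189, 142, 143, 145, 199, 243, 230, 165, 138, 139, 146, 154, 148, 144, 151, 151, 151, 150, 149, 150, 149, 150, 150, 148, 165, 163, 152, 150, 144, 146, 136, 118, 121, 121, 119, 121]
t 48.05 pos [528.604 310.828 253.106] theta 84.90320259736541 down -0.9984491304378846 F [-1.771 -4.955 -4.56 ] open 12.228870891972921 q [ 0.421  0.472  1.523  0.007  1.201 -1.063]
```

Emit:
carry_out --grip '[1,1,1,1,1]' --pt "0 0 0" --pt "0 0 0" --pt "0 0 0" --pt "0 0 0" --pt "0 0 0" --turn '[0,0,0,0,0]'

```text
t: 48.55
eef_pos: [528.6, 310.8, 253.1]
tcp_rot: [-2.747, 1.515, -2.836]
ft_force: [-0.6, -4.6, -3.7]
opening: 0.131
```

Emit:
carry_out --grip '[1,1,1,1,1]' --pt "0 0 0" --pt "0 0 0" --pt "0 0 0" --pt "0 0 0" --pt "0 0 0" --turn '[0,0,0,0,0]'

```text
t: 49.05
eef_pos: [528.6, 310.8, 253.1]
tcp_rot: [-2.747, 1.515, -2.836]
ft_force: [-1.5, -4.1, -3.5]
opening: 0.132
```

Emit:
carry_out --grip '[1,1,1,1,1]' --pt "0 0 0" --pt "0 0 0" --pt "0 0 0" --pt "0 0 0" --pt "0 0 0" --turn '[0,0,0,0,0]'

```text
t: 49.55
eef_pos: [528.6, 310.8, 253.1]
tcp_rot: [-2.747, 1.515, -2.836]
ft_force: [-1.1, -4.9, -4.7]
opening: 0.13
```

Emit:
carry_out --grip '[1,1,1,1,1]' --pt "0 0 0" --pt "0 0 0" --pt "0 0 0" --pt "0 0 0" --pt "0 0 0" --turn '[0,0,0,0,0]'

```text
t: 50.05
eef_pos: [528.6, 310.8, 253.1]
tcp_rot: [-2.747, 1.515, -2.837]
ft_force: [-0.6, -5.2, -4.1]
opening: 0.13
```

Emit:
carry_out --grip '[1,1,1,1,1]' --pt "0 0 0" --pt "0 0 0" --pt "0 0 0" --pt "0 0 0" --pt "0 0 0" --turn '[0,0,0,0,0]'

```text
t: 50.55
eef_pos: [528.6, 310.8, 253.1]
tcp_rot: [-2.747, 1.515, -2.837]
ft_force: [-1.7, -4.3, -5.0]
opening: 0.132
```

Emit:
carry_out --grip '[1,1,1,1,1]' --pt "0 0 0" --pt "0 0 0" --pt "0 0 0" --pt "0 0 0" --pt "0 0 0" --turn '[0,0,0,0,0]'

```text
t: 51.05
eef_pos: [528.6, 310.8, 253.1]
tcp_rot: [-2.746, 1.515, -2.836]
ft_force: [-1.2, -4.3, -3.9]
opening: 0.126
```

Emit:
carry_out --grip '[1,1,1,1,1]' --pt "0 0 0" --pt "0 0 0" --pt "0 0 0" --pt "0 0 0" --pt "0 0 0" --turn '[0,0,0,0,0]'

```text
t: 51.55
eef_pos: [528.6, 310.8, 253.1]
tcp_rot: [-2.747, 1.515, -2.836]
ft_force: [-1.7, -5.0, -3.5]
opening: 0.126
```

Emit:
carry_out --grip '[1,1,1,1,1]' --pt "0 0 0" --pt "0 0 0" --pt "0 0 0" --pt "0 0 0" --pt "0 0 0" --turn '[0,0,0,0,0]'

```text
t: 52.05
eef_pos: [528.6, 310.8, 253.1]
tcp_rot: [-2.747, 1.515, -2.837]
ft_force: [-2.5, -4.9, -4.2]
opening: 0.13
```

Emit:
carry_out --grip '[1,1,1,1,1]' --pt "0 0 0" --pt "0 0 0" --pt "0 0 0" --pt "0 0 0" --pt "0 0 0" --turn '[0,0,0,0,0]'

```text
t: 52.55
eef_pos: [528.6, 310.8, 253.1]
tcp_rot: [-2.747, 1.515, -2.836]
ft_force: [-1.4, -3.8, -4.2]
opening: 0.129
```

Emit:
carry_out --grip '[1,1,1,1,1]' --pt "0 0 0" --pt "0 0 0" --pt "0 0 0" --pt "0 0 0" --pt "0 0 0" --turn '[0,0,0,0,0]'

```text
t: 53.05
eef_pos: [528.6, 310.8, 253.1]
tcp_rot: [-2.747, 1.515, -2.836]
ft_force: [-1.5, -5.3, -3.6]
opening: 0.128
```

```bash
python3 - <<'E'
from h import *
im=cams.read_camera("side");b=cv2.cvtColor(im,cv2.COLOR_BGR2GRAY).astype(int);cv2.imwrite("pics/l2.png",im)
print(b[150:235,306].tolist())
E
python3 to.py
```

```text
[112, 106, 107, 107, 98, 96, 96, 94, 97, 100, 109, 110, 97, 83, 88, 87, 98, 89, 101, 142, 135, 94, 84, 88, 97, 104, 111, 113, 123, 122, 117, 117, 117, 118, 117, 119, 114, 116, 118, 115, 135, 217, 227, 180, 139, 139, 148, 216, 247, 221, 138, 140, 145, 147, 231, 251, 219, 134, 139, 145, 146, 153, 155, 148, 149, 150, 148, 150, 151, 138, 213, 235, 220, 157, 108, 112, 114, 113, 111, 113, 113, 113, 113, 114, 114]
t 53.1 pos [528.589 310.823 253.113] theta 84.90150904417798 down -0.9984474672917522 F [-2.54  -4.222 -3.934] open 12.005681989714821 q [ 0.421  0.472  1.523  0.007  1.201 -1.063]
```

Emit:
carry_out --grip '[1,1,1,1,1]' --pt "0 0 0" --pt "0 0 0" --pt "0 0 0" --pt "0 0 0" --pt "0 0 0" --turn '[0,0,0,0,0]'

```text
t: 53.6
eef_pos: [528.6, 310.8, 253.1]
tcp_rot: [-2.747, 1.515, -2.837]
ft_force: [-1.3, -4.8, -3.8]
opening: 0.127
```

Emit:
carry_out --grip '[1,1,1,1,1]' --pt "0 0 0" --pt "0 0 0" --pt "0 0 0" --pt "0 0 0" --pt "0 0 0" --turn '[0,0,0,0,0]'

```text
t: 54.1
eef_pos: [528.6, 310.9, 253.1]
tcp_rot: [-2.747, 1.515, -2.836]
ft_force: [-1.1, -5.0, -4.2]
opening: 0.126
```

```bash
python3 - <<'E'
from h import *
im=cams.read_camera("side");b=cv2.cvtColor(im,cv2.COLOR_BGR2GRAY).astype(int);cv2.imwrite("pics/l3.png",im)
a=cv2.imread("pics/l2.png",0).astype(int)
print(b[150:235,306].tolist(),np.abs(a-b)[150:235,290:335].max(),np.abs(a-b)[150:235,290:335].mean())
print(proj([[582.5,-45,281-141],[590,100,281-141]]))
E
python3 to.py
```

```text
[111, 102, 108, 109, 100, 96, 98, 92, 95, 100, 109, 112, 97, 85, 87, 87, 97, 91, 101, 143, 137, 96, 85, 89, 98, 105, 111, 109, 122, 122, 115, 117, 115, 118, 118, 115, 115, 116, 116, 119, 136, 217, 228, 178, 137, 140, 148, 214, 247, 221, 140, 140, 145, 148, 231, 250, 220, 138, 139, 144, 146, 153, 154, 150, 148, 149, 151, 149, 149, 141, 215, 236, 219, 158, 109, 114, 115, 115, 114, 112, 111, 112, 112, 114, 114] 10 1.179346405228758
[[327.01  209.414]
 [321.038 189.139]]
t 54.15 pos [528.59  310.827 253.143] theta 84.90195359052606 down -0.9984504692018921 F [-1.657 -5.198 -3.41 ] open 12.324122849891605 q [ 0.421  0.472  1.523  0.007  1.201 -1.063]
```

The load has stopped 27 rows lower, about 141 mm, so it is fully down. I'll return the pawl and release the pin.

Emit:
carry_out --grip '[1,1,1,1,1]' --pt "0.02 0.006 0.001" --pt "0.02 0.005 0.001" --pt "0.018 0.003 0.001" --pt "0.01 0.001 0" --pt "0 0 0" --turn '[0,0,0,0,0]'

```text
t: 54.65
eef_pos: [529.4, 317.5, 219.1]
tcp_rot: [-2.736, 1.516, -2.826]
ft_force: [-1.0, -7.3, 2.2]
opening: 0.127
```

Emit:
carry_out --grip '[0.05,0.05,0.05,0.05,0.05]' --pt "0 0 0" --pt "0 0 0" --pt "0 0 0" --pt "0 0 0" --pt "0 0 0" --turn '[0,0,0,0,0]'

```text
t: 55.15
eef_pos: [529.1, 318.5, 218.6]
tcp_rot: [-2.768, 1.516, -2.857]
ft_force: [-1.0, 0.1, 0.0]
opening: 0.461
```

Emit:
carry_out --grip '[0.05,0.05,0.05,0.05,0.05]' --pt "-0.04 0 0" --pt "-0.08 0 0" --pt "-0.09 0 0" --pt "-0.09 0 0" --pt "-0.06 0 0" --turn '[0,0,0,0,0]'

```text
t: 55.65
eef_pos: [538.7, 321.3, 401.8]
tcp_rot: [-2.776, 1.519, -2.865]
ft_force: [-0.1, -0.1, 0.1]
opening: 0.476
```

Emit:
carry_out --grip '[0.05,0.05,0.05,0.05,0.05]' --pt "0 -0.01 -0.08" --pt "0 -0.02 -0.08" --pt "0 -0.03 -0.05" --pt "0 0 0" --pt "0 0 0" --turn '[0,0,0,0,0]'

```text
t: 56.15
eef_pos: [431.4, 300.8, 404.8]
tcp_rot: [-2.771, 1.517, -2.86]
ft_force: [0.1, 0.9, 0.1]
opening: 0.473
```

```bash
python3 - <<'E'
from h import *
shot("end",(265,120,405,260),4.2)
E
python3 to.py
```

```text
t 56.2 pos [431.9   300.893 404.378] theta 84.9015678713911 down -0.9985273289267421 F [0.556 1.623 0.064] open 45.16358361775501 q [ 0.478  0.234  1.491  0.01   1.47  -1.005]
```

View pics/end.png

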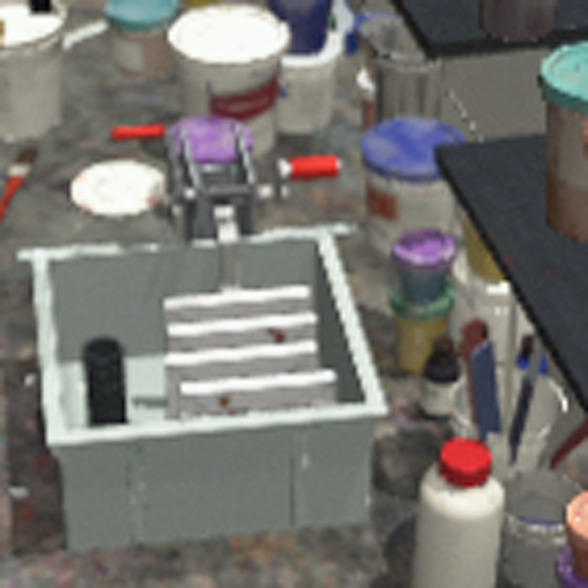

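The final view shows four frames down in the tank, evenly spaced at rows 295–383. The standpipe is upright at (105,380), the red pin is back at its start position (137,132) and the crank has turned. One last numeric check, then hand in.

```bash
python3 - <<'E'
from h import *
a=cv2.imread("pics/side0.png").astype(int);b=cams.read_camera("side").astype(int);c=cv2.imread("pics/l3.png").astype(int);d=cv2.imread("pics/full3.png").astype(int)
print("pin vs start",np.abs(a-b)[145:157,288:306].mean(),"lifted vs start",np.abs(a-c)[145:157,288:306].mean())
print("pipe now vs mid-run",np.abs(b-d)[196:222,278:300].mean(),"frames vs before release",np.abs(b-c)[185:225,304:345].mean())
print(env.job_done())
E
```

```text
pin vs start 2.8950617283950617 lifted vs start 24.756172839506174
pipe now vs mid-run 7.758741258741258 frames vs before release 1.134959349593496
the job is handed in; nothing more can be done
None
```

The tank is ready for its soak and I handed the job in at about 56 s of the 210 s allowed. The system gives no verdict, so this rests on my own checks.

- **Standpipe:** it went down onto the spigot until it met the floor at the expected height, with about 12 N of contact force. It stands upright in the final picture.
- **Frames:** all four hang one to a bay. The wrist height when each was set down matched resting on the bar, not on a spacer block.
- **Lowering:** I lifted the pawl about 38 mm and held it for about 7 s. The load sank about 27 picture rows, which is about 141 mm, and then stopped.
- **Pawl:** I lowered it and released it. The red pin is back where it started, and the frames did not move after release. The gripper is clear and touching nothing.
- **Left alone:** I never moved near the bottle, and the tan cup's lid is still behind the lift stand. I also left the yellow look-alike frame alone.

**What did not go as planned:**
- **Camera:** the top camera showed only blank grey, so everything was measured from the side camera.
- **Arm tilt:** an early turn reached the last joint's limit and left the tool leaning about 3°. I corrected for that in the moves.
- **Standpipe check:** the patch around the pipe changed a little between mid-run and the end (mean difference 7.8). I put this down to shading from the lowered frames, since the pipe looks in place.

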